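# Clear the stack of setter spares

## Robot

A 6-joint arm with a two-finger parallel gripper is mounted at the origin on the work surface. World frame = base frame: x ahead of the robot, y to its left, z up, the work surface at z = 0. Lengths are in m, angles in degrees, forces in N, time in s.
With the tool pointing down it reaches from about 0.4 to 0.825 m from the base axis. Payload 7 kg.
Tool frame: the origin (TCP) lies between the finger pads; the fingertips stand 19 mm ahead of it and the grasp point (between the pads) is the TCP; y points along the fingers, x is the direction in which the jaws open and shut, and the axes are right-handed (so a half turn about y gives the same grasp; the last joint's range is limited). The gripper opens to 88 mm and grips with 3 to 60 N. Pads are 19 mm wide; open, the fingers measure 130 mm over their backs; the gripper's body (78 mm by 193 mm) begins 47 mm behind the grasp point.
Start: joints at [79.819, 20.546, 0.682, 0, -70.136, -16.507], TCP at [0.303, 0.603, 0.246] pointing down, gripper open.
Joint ranges: [-176.03, 176.03], [-82.01, 121.73], [-58.28, 71.71], [-173.87, 95.51], [-174.79, -0.11], [-173.66, 173.66]. Speed limits (degrees/s): [136.94, 136.94, 172.46, 180, 180, 180].

## Interface

Orientations are given as [roll, pitch, yaw] about the fixed x, y, z axes, in that order (R = Rz(yaw) Ry(pitch) Rx(roll)).
In Python, from plant import r gives the robot as it stands. The module is installed in compiled form; this text tells all that it offers.
- The arm moves only by the tool jog_arm, never from a script. Its argument "steps" is a list of rows, each a list of 5 numbers: the closure, from 0 (fully open) to 1 (shut), then the shift along the tool's x, y, z in m, then the turn about the tool's y in degrees. In form: [[jaw, x, y, z, turn], ...]. A call has 1 to 12 rows; each row shifts and turns the commanded pose from where the row before left it, along the tool's axes as they then stand; what a row does not reach is not made up. A row lasts 1/12 s, in which the tool goes at most 41.7 mm and 7.16 degrees, less where a joint would pass 70% of its speed; a pose out of reach is approached as far as the arm can. A call with a gripper value outside its range is refused whole. The fingers move at their own pace and stop on an object; "squeeze" is the grip in N (left out, the last holds). Time passes only in rows, so rows that do not move let the fingers close. It gives the time, the measured TCP pose, the force and the opening at its end, in the units of the state.
- r.get_state(): the state, without advancing time (a new reading comes with each control period).
- r.capture(name): name is "side" or "top" or "wrist"; returns a dict with "image" (384x512x3 uint8, red, green, blue), "vfov" (degrees; the focal length in pixels is half the picture's height over the tangent of half this angle, whatever the lens; pixels are square), "cx", "cy" (the principal point, pixels), "R" (3x3) and "t" (3): a world point X has camera coordinates R X + t; the wrist camera has in their place "tool_from_camera" (4x4, takes a point from camera to tool coordinates, whose origin is the TCP and whose axes are the tool frame's). Camera axes: x right, y down, z forward; pixel columns grow to the right and rows downward; lengths in m; the calibration is good to about 2 mm. A picture is of the moment at which its call begins: read the wrist's pose just before it. There is no depth.
- r.close_job(): hands the job in, once; it reports no verdict.
The state is a dict: "time_s": time; "joints": joint angles; "qd": joint speeds; "joint_torque": joint torques, N m; "tcp_pos": TCP position; "eef_rot": TCP orientation; "contact_force": force on the tool from outside, world axes, zero at the start; "moment": the same for the moment, N m; "gripper_width": finger opening in m.
Only numpy, scipy, OpenCV 4.12 (cv2) and the standard library are available. Lean on these libraries where they do the work, as an engineer would, in place of code of your own. Each camera call takes 0.05 s, during which the arm holds its last target.

## Task

Someone has left the setter spares in one stack on the table. Take it apart from the top down, one piece at a time, each set down and let go before the next is lifted: stand the ivory egg cone upright on the empty seat of the cone stand, lay the brass thermometer case gently (not dropped, not tipped over) window up and flat in the open drawer, lay the red vent slider flat in the long narrow tray and the grey hinge flat in the wide tray. Do not disturb the egg cone already on the stand or the amber jar.

Things in the scene. Friction and masses are not known exactly. Their poses are not given: they have to be found in the camera images.
- cone_mid (a point): Ivory plastic egg cone, the top of the stack: an open tapered cup on a round foot, 48 mm tall; foot 46 mm across and 6 mm high, waist 36 mm across 12 mm above the bottom, then widening evenly to 48 mm across at the rim. The point is on its axis half-way up (24 mm above its underside); z points up out of the mouth. Any yaw will do. 50 g.
- case_mid (a point): Brass thermometer case, second from the top: a flat closed box 76 mm (its x) by 44 mm (its y) by 22 mm high (z), white scale window on its upper face. The point is its centre, 11 mm above its underside. About 160 g.
- slider_mid (a point): Red plastic vent slider, third from the top, lying crosswise on the hinge: a bar 120 mm long (its x), 34 mm wide (its y) and 20 mm high (z), flat on top but for a small lug across its +x end, 8 mm long and 8 mm higher. The point is the centre of the 20 mm high bar, 10 mm above its underside. About 90 g.
- hinge_mid (a point): Grey cast aluminium hinge, folded shut, at the bottom of the stack on the table: 80 mm long (its x), 56 mm wide (its y) and 22 mm high (z), flat on top; the barrel, 22 mm thick, runs along its +y edge and the leaves' straight edge is its -y side. The point is its centre, 11 mm above its underside. About 260 g.
- seat_free (a point): Centre of the empty seat's floor on the grey cone stand, 10 mm above the table. The stand is a fixed plate 190 x 84 mm (x by y), 10 mm thick, with two round seats 100 mm apart on its long axis; the occupied seat lies along the point's -x. Each seat has a rim 4 mm high, 64 mm across inside, 72 mm outside.
- spare_mid (a point): The other ivory egg cone, the same in shape, standing loose on the occupied seat of the stand; it must stay there. The point is on its axis, half-way up (24 mm above its underside).
- tray_long_floor (a point): Long narrow black plastic tray fixed to the table, 152 mm (its x) by 66 mm (its y) outside, 146 x 60 mm inside, walls 3 mm thick. The point is the centre of its floor, 3 mm above the table; the rim stands 5 mm above the floor.
- tray_wide_floor (a point): Wide, nearly square black plastic tray fixed to the table, 112 mm (its x) by 88 mm (its y) outside, 106 x 82 mm inside, walls 3 mm thick. The point is the centre of its floor, 3 mm above the table; the rim stands 5 mm above the floor.
- drawer_spot (a point): On the floor inside the open top drawer of the brown drawer unit, 90 mm above the table, on the drawer's centre line. x points into the unit (drawer slides out along -x, light friction). Free floor: 164 mm wide (y), from 78 mm along -x (front wall) to 66..92 mm along +x (edge of the unit's top, 160 mm above the table). Walls rise 48 mm, front 58 mm above this floor; bar handle 35 mm off the front.
- jar_mid (a point): Amber glass jar with a steel cap, 64 mm across and 85 mm tall, standing beyond the work; not to be moved. The point is on its axis, half-way up.
Not all that is in view belongs to the job. Of the things that look like the part that bears case_mid, the larger one is meant. There is more than one size of the part that bears hinge_mid; the job needs the smaller.

How it is judged:
By the outcome, as a careful person would: the job done as asked, in the order asked, and still so for the second after the job is handed in, with the robot touching nothing.
It also fails if it takes over 120 s, if anything falls off the work surface, if the arm or the gripper's body presses on something with over 40 N, if the wrist force passes 120 N, or if a joint passes its speed limit or range.

## Working session

There is one attempt and no reset: what is moved stays moved. The work goes in short steps, Python scripts to look and compute and a tool call to move; the robot and the scene stay as the last step left them, time stands still between calls to the robot, and variables do not carry over. Pictures are saved under pics/ and viewed, and the job is handed in when it is done.

Besides the shell and the picture viewer there is one more tool, called after ">>>" as name(argument=value, ...), one argument or row to a line, values as JSON. jog_arm: Moves the arm, as the interface text tells. Its arguments: {"type":"object","properties":{"steps":{"type":"array","items":{"type":"array","items":{"type":"number"}}},"squeeze":{"type":"number"}},"required":["steps"]}

```bash
mkdir -p pics; cat > h.py <<'E'
import numpy as np, cv2, json
from plant import r
def cap(n,fn):
    s=r.get_state(); c=r.capture(n); c['state']=s
    cv2.imwrite('pics/'+fn+'.png',cv2.cvtColor(c['image'],cv2.COLOR_RGB2BGR))
    np.save('pics/'+fn+'.npy',c,allow_pickle=True); return c
def load(fn): return np.load('pics/'+fn+'.npy',allow_pickle=True).item()
E
python3 - <<'E'
from h import *
print(r.get_state())
for n in('side','top','wrist'):
    c=cap(n,n+'0'); print(n,{k:v for k,v in c.items() if k not in('image','state')})
E
```

```text
{'time_s': 0.0, 'joints': array([ 7.98188741e+01,  2.05917065e+01,  6.32472918e-01, -1.91961246e-02,
       -7.01365432e+01, -1.65074089e+01]), 'qd': array([ 0.07265311, -0.03292027, -0.01635879, -0.01633299, -0.014382  ,
        0.0036029 ]), 'joint_torque': array([ 1.01264664e-03, -5.82710230e+01,  2.93047392e+01,  6.99697226e+00,
        6.80483630e-03, -1.60551522e-04]), 'tcp_pos': array([0.30298283, 0.60265255, 0.24461263]), 'eef_rot': array([-8.99900852e+01, -9.69568942e-02, -1.16695081e+02]), 'contact_force': array([ 0.3170986 , -0.43712586,  0.23237051]), 'moment': array([ 0.02975731,  0.01398512, -0.01661645]), 'gripper_width': 0.08753708789456707}
side {'vfov': 54.308646333985195, 'cx': 253.34729357352322, 'cy': 199.93185883618784, 'R': array([[ 0.95423459, -0.29856506,  0.01718286],
       [-0.21668803, -0.72986291, -0.64834129],
       [ 0.20611319,  0.61494637, -0.76115591]]), 't': array([-0.5377203 ,  0.20152927,  1.0429281 ])}
top {'vfov': 54.93277448581743, 'cx': 257.9312484224663, 'cy': 190.571245270826, 'R': array([[-0.07409767, -0.99724945, -0.00174958],
       [-0.9765979 ,  0.0729182 , -0.20233506],
       [ 0.2019061 , -0.01328392, -0.97931479]]), 't': array([0.05818585, 0.56451923, 0.85055455])}
wrist {'vfov': 63.72353999365091, 'cx': 256.6214839557571, 'cy': 194.93199650388306, 'tool_from_camera': array([[ 9.99999956e-01,  2.56147674e-04, -1.51300914e-04,
         1.29219718e-03],
       [ 2.19568706e-04, -2.92317315e-01,  9.56321358e-01,
        -1.38865084e-01],
       [ 2.00731614e-04, -9.56321348e-01, -2.92317359e-01,
         8.01039616e-02],
       [ 0.00000000e+00,  0.00000000e+00,  0.00000000e+00,
         1.00000000e+00]])}
```

View pics/side0.png

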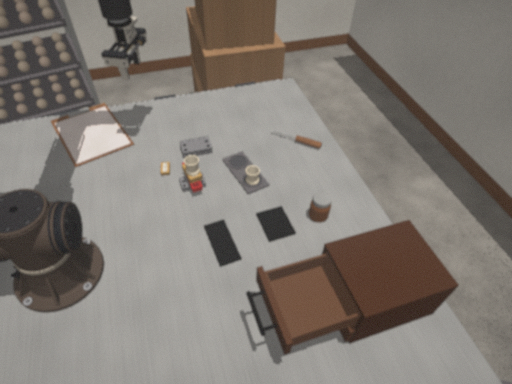

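View pics/top0.png

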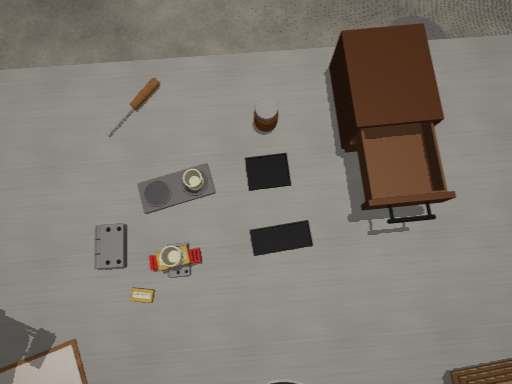

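View pics/wrist0.png

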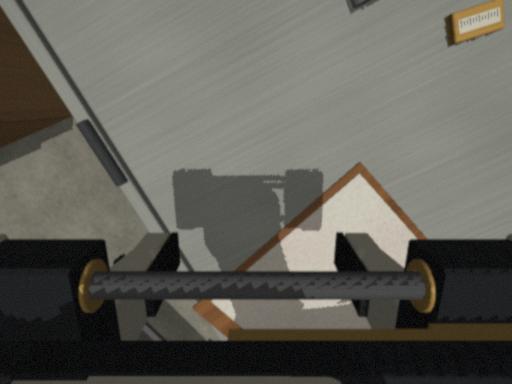

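Top view: stack at about (173,258) and a decoy larger hinge at (111,246). The smaller case is at (142,295), free seat (157,194), occupied seat (193,180), wide tray (268,171), long tray (281,238), drawer (402,165) and jar (266,115). Next I'll look at close crops.

```bash
python3 - <<'E'
from h import *
t=cv2.imread('pics/top0.png'); s=cv2.imread('pics/side0.png')
cv2.imwrite('pics/ct.png',cv2.resize(t[160:310,80:230],(600,600),interpolation=cv2.INTER_CUBIC))
cv2.imwrite('pics/cs.png',cv2.resize(s[120:220,150:280],(780,600),interpolation=cv2.INTER_CUBIC))
cv2.imwrite('pics/cd.png',cv2.resize(t[80:270,235:465],(726,600),interpolation=cv2.INTER_CUBIC))
E
```

```text
(no output)
```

View pics/ct.png

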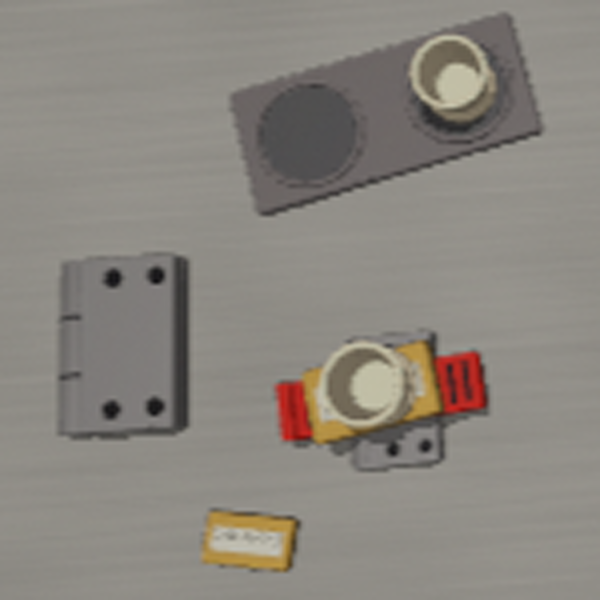

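View pics/cs.png

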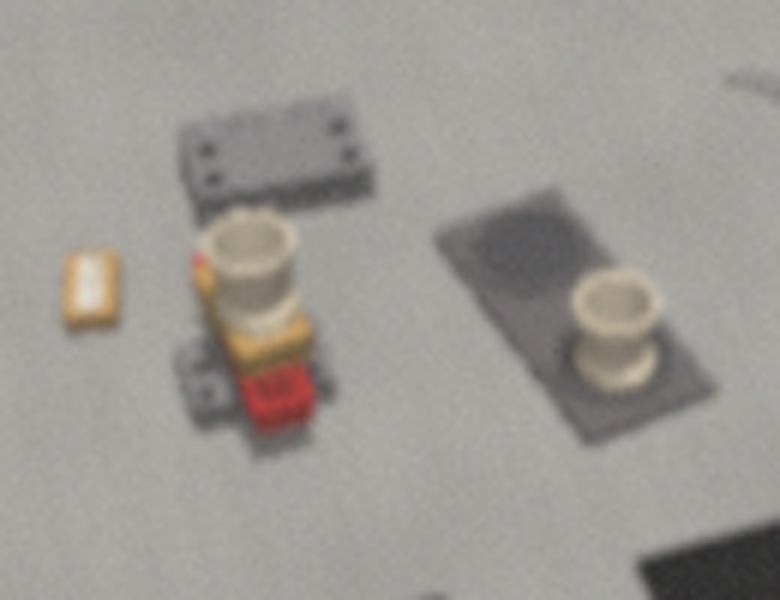

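View pics/cd.png

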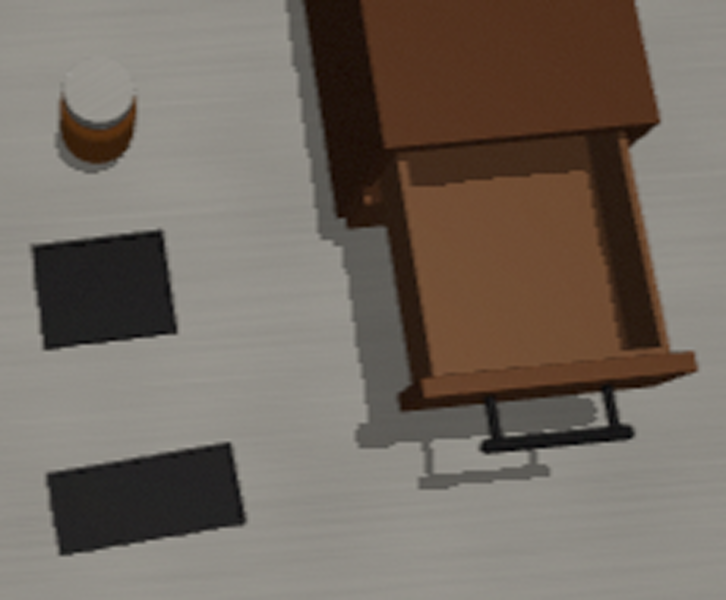

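```bash
cat >> h.py <<'E'
def ray(c,u,v):
    if 'R' in c: R,t=c['R'],c['t']
    else:
        from scipy.spatial.transform import Rotation as Ro
        s=c['state']; M=np.eye(4); M[:3,:3]=Ro.from_euler('xyz',s['eef_rot'],degrees=True).as_matrix(); M[:3,3]=s['tcp_pos']
        W=np.linalg.inv(M@c['tool_from_camera']); R,t=W[:3,:3],W[:3,3]
    f=c['image'].shape[0]/2/np.tan(np.radians(c['vfov'])/2)
    d=R.T@np.array([(u-c['cx'])/f,(v-c['cy'])/f,1]); return -R.T@t,d
def onz(c,u,v,z):
    o,d=ray(c,u,v); return (o+d*(z-o[2])/d[2])
def blobs(m,amin=60):
    cs,_=cv2.findContours(m.astype(np.uint8),cv2.RETR_EXTERNAL,cv2.CHAIN_APPROX_NONE)
    return [k for k in cs if cv2.contourArea(k)>amin]
def rect(c,k,z):
    p=np.array([onz(c,u,v,z)[:2] for u,v in k[:,0,:]])
    (cx,cy),(w,h),a=cv2.minAreaRect((p*1000).astype(np.float32))
    if w<h: w,h,a=h,w,a+90
    return np.round([cx,cy,w,h,(a+90)%180-90],1)
def tri(c1,p1,c2,p2):
    o1,d1=ray(c1,*p1);o2,d2=ray(c2,*p2)
    k=np.linalg.lstsq(np.c_[d1,-d2],o2-o1,rcond=None)[0]
    a,b=o1+k[0]*d1,o2+k[1]*d2; return (a+b)/2,np.linalg.norm(a-b)
E
python3 - <<'E'
from h import *
np.set_printoptions(precision=4,suppress=True)
for n in('top0','side0'):
    c=load(n); im=c['image'].astype(int); hsv=cv2.cvtColor(c['image'],cv2.COLOR_RGB2HSV)
    print(n)
    for nm,m,z in(('black',(im.max(2)<50),.008),('red',(hsv[...,1]>170)&((hsv[...,0]<6)|(hsv[...,0]>174))&(im[...,0]>110),.042),('yel',(hsv[...,0]>15)&(hsv[...,0]<25)&(hsv[...,1]>130)&(im[...,0]>120),.064)):
        for k in blobs(m,25):
            print(nm,k[:,0].mean(0),cv2.contourArea(k),rect(c,k,z))
c=load('top0')
P=lambda x,y:(80+x/4-.375,160+y/4-.375)
print('stand',[onz(c,*P(*q),.01)[:2] for q in((232,95),(508,12),(543,130),(265,214))])
print('seat',onz(c,*P(308,133),.01),'rimfree',onz(c,*P(308,134),.014),'spare rim',onz(c,*P(450,76),.058))
print('cone',onz(c,*P(363,384),.112))
Q=lambda x,y:(235+(x+.5)/3.157-.5,80+(y+.5)/3.157-.5)
for nm,q,z in(('floor FL',(431,376),.09),('FR',(622,350),.09),('frontwall top L',(425,382),.148),('frontwall top R',(694,357),.148),('unit edge L',(386,150),.16),('R',(659,122),.16),('sideL top',(398,160),.138),('sideL top front',(425,382),.138),('sideR top',(628,135),.138),('sideR front',(665,352),.138),('handle L',(487,447),.1),('hR',(630,432),.1)):
    print(nm,onz(c,*Q(*q),z))
print('jar',onz(c,*Q(98,92),.085))
E
```

```text
top0
black [280.7391 237.6211] 1407.5 [452.4 -32.8 149.   63.7 -84.5]
black [267.4437 171.3944] 1269.0 [627.6 -13.  109.   87.4 -87. ]
black [386.3364 148.8192] 3500.0 [ 743.9 -352.5  550.2  279.9    1.4]
red [153.     262.6571] 67.5 [413.4 280.7  33.   14.8   8.7]
red [194.7907 255.2326] 121.5 [423.1 179.9  33.4  24.9   7.1]
yel [142.6117 294.8835] 88.5 [340.9 301.6  49.1  28.1  79.7]
yel [159.5882 262.3137] 45.5 [412.2 259.7  45.3  21.   27.7]
yel [185.1538 254.5962] 57.0 [425.6 200.9  43.1  20.2   5. ]
side0
black [ 16.3684 275.0526] 27.5 [-108.8   19.8   24.6   15.1  -46.9]
black [ 58.7284 245.5679] 124.5 [ -7.   96.5  94.2  33.1 -69.8]
black [ 72.4355 227.7419] 479.0 [ 35.1 145.1 187.4  43.2 -89.4]
black [118.9897  30.8866] 114.5 [ 281.3 1387.2  287.2  111.8  -87.4]
black [115.2588   8.1059] 456.5 [ 266.8 1682.2  270.2  158.1   89.3]
stand [array([0.6195, 0.3263]), array([0.6621, 0.1446]), array([0.5812, 0.1256]), array([0.5397, 0.3059])]
seat [0.5906 0.2775 0.01  ] rimfree [0.589  0.2764 0.014 ] spare rim [0.6095 0.1763 0.058 ]
cone [0.423  0.2224 0.112 ]
floor FL [ 0.5211 -0.2483  0.09  ]
FR [ 0.5301 -0.3938  0.09  ]
frontwall top L [ 0.5079 -0.2249  0.148 ]
frontwall top R [ 0.5115 -0.4145  0.148 ]
unit edge L [ 0.6752 -0.216   0.16  ]
R [ 0.6817 -0.414   0.16  ]
sideL top [ 0.675  -0.2306  0.138 ]
sideL top front [ 0.5095 -0.228   0.138 ]
sideR top [ 0.6816 -0.4019  0.138 ]
sideR front [ 0.5182 -0.4003  0.138 ]
handle L [ 0.4642 -0.2786  0.1   ]
hR [ 0.4674 -0.3844  0.1   ]
jar [ 0.7682 -0.0183  0.085 ]
```

Candidates, from the top view:

| Item | Wanted | Could be mistaken for |
|---|---|---|
| Cone | in the stack, (171,256) | one on the stand, (193,180), which stays |
| Case | the larger, under the cone, (173,258) | small one at (142,295) |
| Hinge | the smaller, bottom of the stack, (179,271) | large one at (111,246) |

The crop shows the stack as described, with cone, case, slider and hinge in order. Sizes agree: trays 149x64 and 109x87 mm, slider 33 mm wide. Now I'll move over it.

>>> jog_arm(
  steps=[
    [0,0.024,0,0.023,0],
    [0,0.024,0,0.023,0],
    [0,0.024,0,0.023,0],
    [0,0.024,0,0.023,0],
    [0,0.024,0,0.023,0],
    [0,0.024,0,0.023,0],
    [0,0.024,0,0.023,0],
    [0,0.024,0,0.023,0],
    [0,0.024,0,0.023,0],
    [0,0.024,0,0.023,0],
    [0,0.024,0,0.023,0],
    [0,0.022,0,0.023,0],
  ],
)

```text
time_s: 1.15
tcp_pos: [0.4212, 0.2217, 0.2456]
eef_rot: [-90.0, 0.0, -116.7]
contact_force: [0.9, -0.4, -0.2]
gripper_width: 0.0879
```

>>> jog_arm(
  steps=[
    [0,0,0,0,7],
    [0,0,0,0,7],
    [0,0,0,0,7],
    [0,0,0,0,7],
    [0,0,0,0,7],
    [0,0,0,0,7],
    [0,0,0,0,7],
    [0,0,0,0,7],
    [0,0,0,0,7],
    [0,0,0,0,0],
    [0,0,0,0,0],
  ],
)

```text
time_s: 2.07
tcp_pos: [0.4212, 0.2235, 0.2455]
eef_rot: [-90.0, -0.0, -179.5]
contact_force: [0.2, -0.5, -1.1]
gripper_width: 0.0874
```

```bash
python3 - <<'E'
from h import *
c=cap('wrist','w1'); print(c['state']['tcp_pos'],c['state']['eef_rot'])
E
```

```text
[0.42122343 0.22346747 0.24547164] [-8.99941369e+01 -9.65852948e-03 -1.79468141e+02]
```

View pics/w1.png

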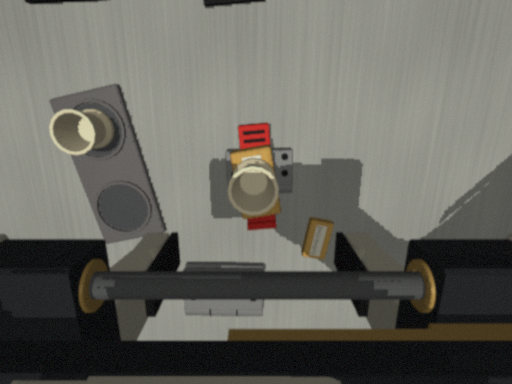

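The wrist view shows the cone rim ellipse at about (253,189) and the case and slider yawed slightly. The stand seat is at (124,206).

```bash
python3 - <<'E'
from h import *
np.set_printoptions(precision=4,suppress=True)
c=load('w1'); im=c['image']
cv2.imwrite('pics/cw1.png',cv2.resize(im[110:240,190:320][...,::-1],(600,600),interpolation=cv2.INTER_CUBIC))
hsv=cv2.cvtColor(im,cv2.COLOR_RGB2HSV).astype(int)
m=(hsv[...,0]>18)&(hsv[...,0]<32)&(hsv[...,1]>35)&(hsv[...,1]<110)&(hsv[...,2]>120)
cv2.imwrite('pics/m1.png',m.astype(np.uint8)*255)
for u,v in((253,189),): print(onz(c,u,v,.112))
t=load('top0'); print(tri(c,(253,189.5),t,(80+363/4-.375,160+384/4-.375)))
mr=(hsv[...,1]>170)&((hsv[...,0]<6)|(hsv[...,0]>174))&(im[...,0]>100)
for k in blobs(mr,25): print('red',k[:,0].mean(0),rect(c,k,.042))
print('seat',onz(c,124,206,.01),'spare',onz(c,74,132,.058))
E
```

```text
[0.4247 0.2203 0.112 ]
(array([0.4248, 0.2309, 0.0763]), np.float64(0.0005143986892938451))
red [261.4828 225.1897] [415.  285.   32.2   6.    6.7]
red [261.2364 218.5091] [415.6 277.   31.2   5.3   9.9]
red [253.8763 135.4845] [424.6 179.5  32.4  24.5   6.8]
seat [0.5909 0.2737 0.01  ] spare [0.6118 0.1759 0.058 ]
```

View pics/cw1.png

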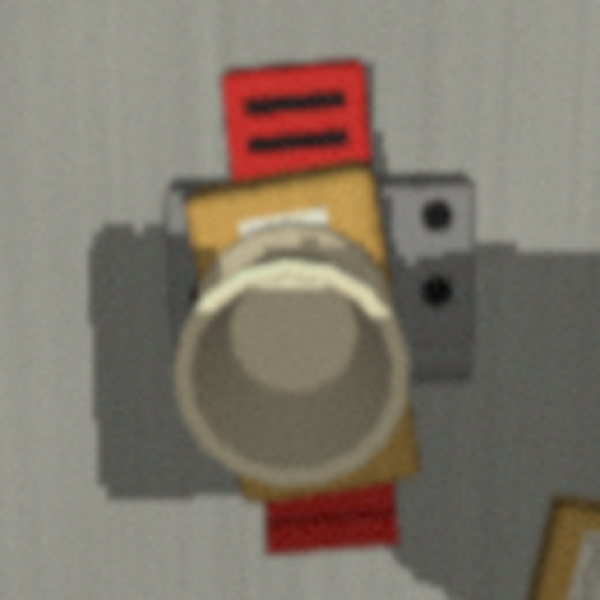

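>>> jog_arm(
  steps=[
    [0,-0.003,0,0.001,0],
    [0,0,0.03,0,0],
    [0,0,0.03,0,0],
    [0,0,0.03,0,0],
    [0,0,0.025,0,0],
    [0,0,0.02,0,0],
    [0,0,0.0125,0,0],
    [0,0,0.006,0,0],
    [0,0,0,0,0],
    [0,0,0,0,0],
  ],
  squeeze=8,
)

```text
time_s: 2.95
tcp_pos: [0.4247, 0.2228, 0.0924]
eef_rot: [-90.0, 0.0, -179.6]
contact_force: [-0.8, 0.0, -0.0]
gripper_width: 0.0875
```

>>> jog_arm(
  steps=[
    [0.6,0,0,0,0],
    [0.6,0,0,0,0],
    [0.6,0,0,0,0],
    [0.6,0,0,0,0],
    [0.6,0,0,0,0],
    [0.6,0,0,0,0],
    [0.6,0,0,0,0],
    [0.6,0,0,0,0],
  ],
)

```text
time_s: 3.62
tcp_pos: [0.4244, 0.2226, 0.0922]
eef_rot: [-90.0, 0.0, -179.7]
contact_force: [-0.7, -0.0, 1.3]
gripper_width: 0.0462
```

```bash
python3 - <<'E'
from h import *
c=cap('wrist','w2'); print(c['state']['tcp_pos'],c['state']['gripper_width'])
E
```

```text
[0.42438877 0.22263173 0.0921713 ] 0.04618998295652057
```

View pics/w2.png

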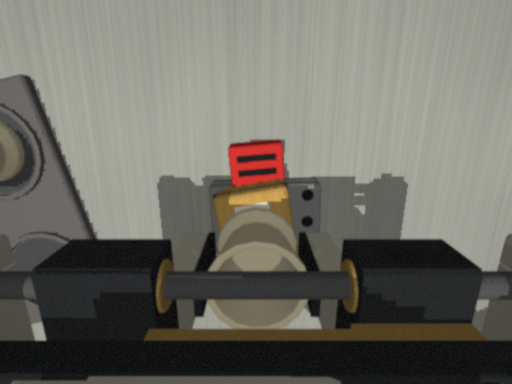

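The fingers hold the cone at 46.2 mm. Lifting.

>>> jog_arm(
  steps=[
    [0.6,0,-0.01,0,0],
    [0.6,0,-0.02,0,0],
    [0.6,0,-0.03,0,0],
    [0.6,0,-0.03,0,0],
    [0.6,0,-0.02,0,0],
    [0.6,0,0,0,0],
    [0.6,0,0,0,0],
  ],
)

```text
time_s: 4.25
tcp_pos: [0.4246, 0.223, 0.2031]
eef_rot: [-90.1, 0.1, -179.7]
contact_force: [0.5, -0.1, -1.4]
gripper_width: 0.0466
```

```bash
python3 - <<'E'
from h import *
c=cap('wrist','w3'); print(c['state']['tcp_pos'],c['state']['gripper_width'])
c=cap('side','s3');cv2.imwrite('pics/s3c.png',cv2.resize(c['image'][100:240,120:300][...,::-1],(770,600),interpolation=cv2.INTER_CUBIC))
E
```

```text
[0.42460074 0.22302392 0.20305366] 0.04655074049366276
```

View pics/w3.png

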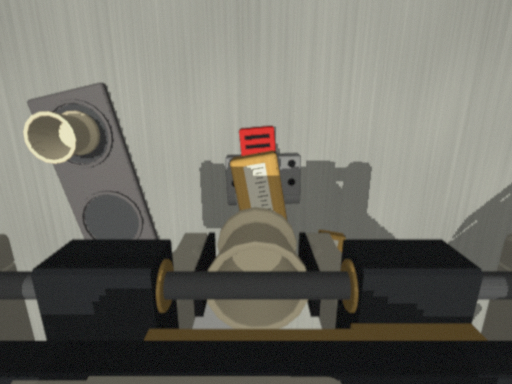

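View pics/s3c.png

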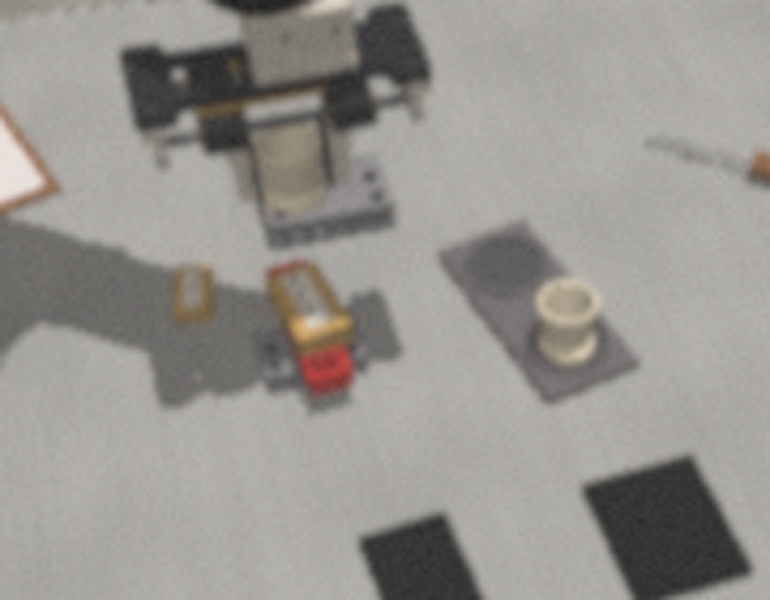

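>>> jog_arm(
  steps=[
    [0.6,-0.015,0,-0.005,0],
    [0.6,-0.03,0,-0.01,0],
    [0.6,-0.035,0,-0.01,0],
    [0.6,-0.035,0,-0.01,0],
    [0.6,-0.03,0,-0.01,0],
    [0.6,-0.0207,0,-0.006,0],
    [0.6,0,0,0,0],
    [0.6,0,0.03,0,0],
    [0.6,0,0.03,0,0],
    [0.6,0,0.03,0,0],
    [0.6,0,0,0,0],
    [0.6,0,0,0,0],
  ],
)

```text
time_s: 5.35
tcp_pos: [0.5883, 0.2733, 0.1098]
eef_rot: [-89.8, -0.2, -179.7]
contact_force: [-0.1, -0.7, 1.1]
gripper_width: 0.0464
```

```bash
python3 - <<'E'
from h import *
c=cap('wrist','w4'); print(c['state']['tcp_pos'],c['state']['gripper_width'])
c=cap('top','t4');cv2.imwrite('pics/t4c.png',cv2.resize(c['image'][140:290,80:280][...,::-1],(800,600),interpolation=cv2.INTER_CUBIC))
E
```

```text
[0.58834048 0.27329804 0.10976741] 0.04639813839548444
```

View pics/w4.png

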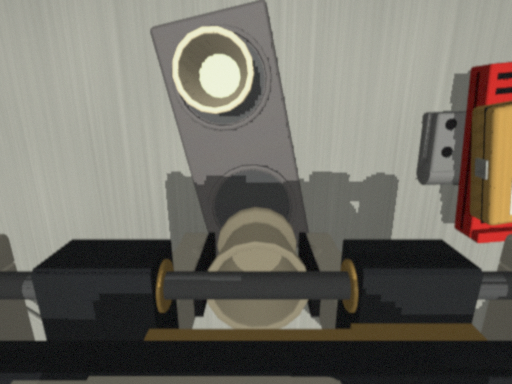

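View pics/t4c.png

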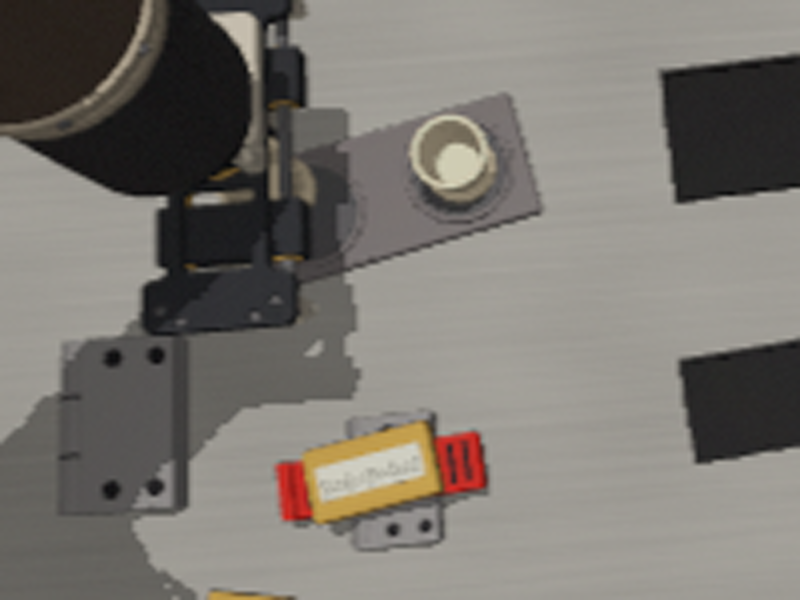

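>>> jog_arm(
  steps=[
    [0.6,-0.0015,0,-0.0015,0],
    [0.6,0,0.02,0,0],
    [0.6,0,0.02,0,0],
    [0.6,0,0.015,0,0],
    [0.6,0,0.008,0,0],
    [0.6,0,0.003,0,0],
    [0.6,0,0.0015,0,0],
    [0.6,0,0.0015,0,0],
    [0.6,0,0.001,0,0],
    [0.6,0,0,0,0],
    [0.6,0,0,0,0],
  ],
)

```text
time_s: 6.37
tcp_pos: [0.5915, 0.2762, 0.0427]
eef_rot: [-90.0, 0.0, -179.7]
contact_force: [-0.1, 0.1, 0.3]
gripper_width: 0.0463
```

>>> jog_arm(
  steps=[
    [0.6,0,0.0015,0,0],
    [0.6,0,0.0015,0,0],
    [0.6,0,0,0,0],
    [0.6,0,0,0,0],
  ],
)

```text
time_s: 6.7
tcp_pos: [0.5911, 0.2759, 0.0389]
eef_rot: [-90.0, -0.0, -179.7]
contact_force: [-0.5, 0.8, -0.5]
gripper_width: 0.0462
```

>>> jog_arm(
  steps=[
    [0.6,0,0.001,0,0],
    [0.6,0,0,0,0],
    [0.6,0,0,0,0],
  ],
)

```text
time_s: 6.95
tcp_pos: [0.5914, 0.2761, 0.0383]
eef_rot: [-90.0, 0.0, -179.7]
contact_force: [-0.4, -1.0, 1.6]
gripper_width: 0.0465
```

Contact is beginning. I'll release gently, then rise.

>>> jog_arm(
  steps=[
    [0.44,0,0,0,0],
    [0.4,0,0,0,0],
    [0.3,0,0,0,0],
    [0.2,0,0,0,0],
    [0.2,0,0,0,0],
    [0.2,0,0,0,0],
  ],
)

```text
time_s: 7.45
tcp_pos: [0.5912, 0.276, 0.038]
eef_rot: [-90.0, -0.0, -179.7]
contact_force: [0.0, -0.5, 0.4]
gripper_width: 0.0688
```

```bash
python3 - <<'E'
from h import *
c=cap('wrist','w5'); print(c['state']['tcp_pos'],c['state']['gripper_width'])
E
```

```text
[0.5911972  0.27596819 0.03800857] 0.06879746495659742
```

View pics/w5.png

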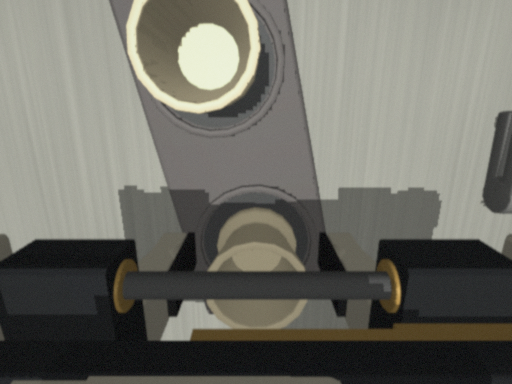

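The released cone stands upright in the seat ring. Back to the stack.

>>> jog_arm(
  steps=[
    [0.1,0,-0.01,0,0],
    [0,0,-0.03,0,0],
    [0,0,-0.035,0,0],
    [0,0,-0.035,0,0],
    [0,0,-0.035,0,0],
    [0,0,-0.035,0,0],
    [0,0.03,-0.02,0.01,0],
    [0,0.035,0,0.01,0],
    [0,0.035,0,0.01,0],
    [0,0.035,0,0.01,0],
    [0,0.035,0,0.01,0],
    [0,0,0,0,0],
  ],
)

```text
time_s: 8.5
tcp_pos: [0.4167, 0.2223, 0.2392]
eef_rot: [-90.1, -0.0, -179.7]
contact_force: [-0.7, -0.8, -0.5]
gripper_width: 0.0877
```

>>> jog_arm(
  steps=[
    [0,0,0,0,0],
    [0,0,0,0,0],
  ],
)

```text
time_s: 8.67
tcp_pos: [0.4217, 0.2254, 0.2393]
eef_rot: [-90.1, 0.1, -179.6]
contact_force: [0.6, 0.3, 0.2]
gripper_width: 0.0873
```

```bash
python3 - <<'E'
from h import *
c=cap('wrist','w6'); print(c['state']['tcp_pos'],c['state']['eef_rot'],c['state']['gripper_width'])
im=c['image']; hsv=cv2.cvtColor(im,cv2.COLOR_RGB2HSV).astype(int)
m=(hsv[...,0]>12)&(hsv[...,0]<26)&(hsv[...,1]>120)&(hsv[...,2]>60); m[235:]=0
for k in blobs(m,100): print(k[:,0].mean(0),rect(c,k,.064))
t=cap('top','t6'); cv2.imwrite('pics/t6c.png',cv2.resize(t['image'][160:310,80:230][...,::-1],(600,600),interpolation=cv2.INTER_CUBIC))
im=t['image']; hsv=cv2.cvtColor(im,cv2.COLOR_RGB2HSV).astype(int)
m=(hsv[...,0]>12)&(hsv[...,0]<26)&(hsv[...,1]>120)&(hsv[...,2]>90)
for k in blobs(m,50): print('top',k[:,0].mean(0),rect(t,k,.064))
E
```

```text
[0.42173797 0.22541146 0.2393476 ] [-9.00967130e+01  9.94367142e-02 -1.79644593e+02] 0.08728578150545042
[321.1978022  226.08791209] [351.  276.3  28.3  19.    0.4]
[256.4057971  180.84057971] [422.6 227.3  75.9  43.  -79.8]
top [490.6344086  379.08602151] [ 103.6 -463.1   98.9   10.2  -84. ]
top [484.53097345 374.02654867] [ 113.1 -455.7  119.4   15.3  -84.2]
top [479.07194245 369.50359712] [ 126.6 -449.1  137.5   24.   -77.6]
top [ 55.27741935 352.24516129] [211.2 507.1 127.9  56.5 -73.3]
top [176.72868217 256.7751938 ] [421.3 222.8  65.6  43.3 -80.2]
top [391.03076923 176.43461538] [ 594.2 -327.2  141.6  135.2  -88.2]
top [407.67586207 147.26206897] [ 638.7 -357.5   95.    85.1  -89.3]
top [144.015625  93.171875] [845.5 290.   93.1  22.6 -43. ]
```

View pics/w6.png

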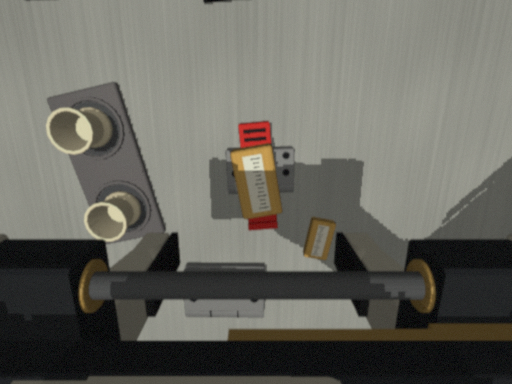

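View pics/t6c.png

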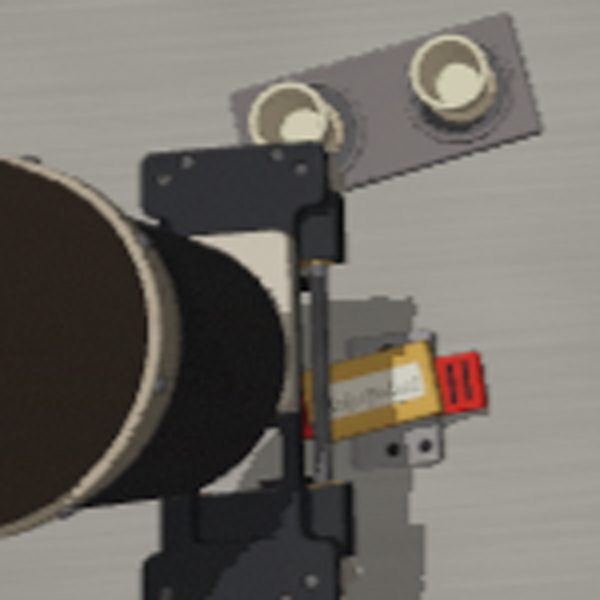

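```bash
python3 - <<'E'
from h import *
t=load('t4')
im=t['image']; hsv=cv2.cvtColor(im,cv2.COLOR_RGB2HSV).astype(int)
m=(hsv[...,0]>12)&(hsv[...,0]<26)&(hsv[...,1]>120)&(hsv[...,2]>90)
for k in blobs(m,50):
  if k[:,0].mean(0)[0]<230: print('top',k[:,0].mean(0),rect(t,k,.064))
c=load('w6'); cv2.imwrite('pics/w6c.png',cv2.resize(c['image'][110:240,190:320][...,::-1],(600,600),interpolation=cv2.INTER_CUBIC))
E
```

```text
top [ 67.76875 356.20625] [196.3 481.6  98.7  88.   17.5]
top [142.50943396 294.95283019] [341.  301.3  50.3  28.7  80.3]
top [172.68421053 257.66315789] [420.3 228.8  77.4  44.  -79.4]
top [144.015625  93.171875] [845.5 290.   93.1  22.6 -43. ]
```

View pics/w6c.png

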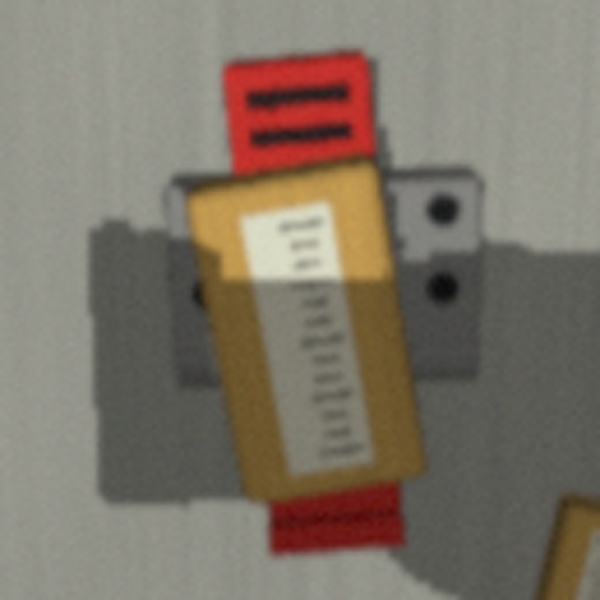

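The stack is unobstructed. The case measures 76x43 mm at (0.4215, 0.2275), yaw about -79.7°. Aligning and descending.

>>> jog_arm(
  steps=[
    [0,0,0,0,-5],
    [0,0,0,0,-5],
    [0,0,0,-0.002,0],
    [0,0,0.03,0,0],
    [0,0,0.03,0,0],
    [0,0,0.03,0,0],
    [0,0,0.03,0,0],
    [0,0,0.025,0,0],
    [0,0,0.015,0,0],
    [0,0,0.008,0,0],
    [0,0,0,0,0],
    [0,0,0,0,0],
  ],
  squeeze=20,
)

```text
time_s: 9.77
tcp_pos: [0.4216, 0.2273, 0.0701]
eef_rot: [-90.0, -0.0, -169.8]
contact_force: [0.2, -0.1, 0.2]
gripper_width: 0.0881
```

```bash
python3 - <<'E'
from h import *
c=cap('wrist','w7'); print(c['state']['tcp_pos'],c['state']['eef_rot'],c['state']['gripper_width'])
E
```

```text
[0.42162555 0.22727913 0.07010061] [-8.99601732e+01 -2.18947941e-02 -1.69757812e+02] 0.08805946651710504
```

View pics/w7.png

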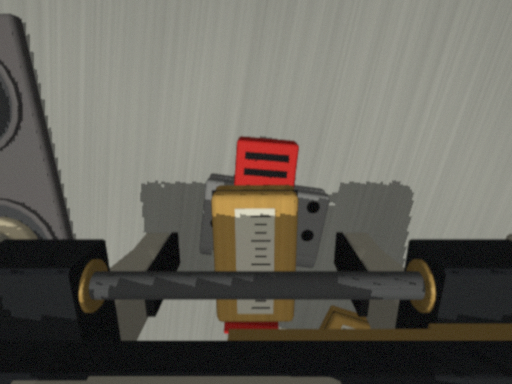

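>>> jog_arm(
  steps=[
    [0,0,0.003,0,0],
    [0,0,0.002,0,0],
    [0,0,0,0,0],
    [0.6,0,0,0,0],
    [0.6,0,0,0,0],
    [0.6,0,0,0,0],
    [0.6,0,0,0,0],
    [0.6,0,0,0,0],
    [0.6,0,0,0,0],
    [0.6,0,0,0,0],
  ],
)

```text
time_s: 10.65
tcp_pos: [0.4212, 0.227, 0.0651]
eef_rot: [-90.0, 0.0, -169.7]
contact_force: [0.5, -1.3, -0.1]
gripper_width: 0.0466
```

>>> jog_arm(
  steps=[
    [0.6,0,0,0,0],
    [0.6,0,0,0,0],
    [0.6,0,0,0,0],
  ],
)

```text
time_s: 10.9
tcp_pos: [0.4212, 0.2271, 0.0651]
eef_rot: [-90.0, 0.0, -169.7]
contact_force: [1.4, 0.6, 0.8]
gripper_width: 0.0437
```

Width is 43.7 mm, so the case is held. Lifting slowly, then a check.

>>> jog_arm(
  steps=[
    [0.6,0,-0.005,0,0],
    [0.6,0,-0.01,0,0],
    [0.6,0,-0.02,0,0],
    [0.6,0,-0.03,0,0],
    [0.6,0,-0.03,0,0],
    [0.6,0,-0.03,0,0],
    [0.6,0,-0.02,0,0],
    [0.6,0,0,0,0],
    [0.6,0,0,0,0],
    [0.6,0,0,0,0],
  ],
)

```text
time_s: 11.73
tcp_pos: [0.4205, 0.2266, 0.2094]
eef_rot: [-90.0, -0.1, -169.7]
contact_force: [-0.1, -0.4, -1.6]
gripper_width: 0.0436
```

```bash
python3 - <<'E'
from h import *
c=cap('wrist','w8'); print(c['state']['tcp_pos'],c['state']['eef_rot'],c['state']['gripper_width'])
c=cap('side','s8');cv2.imwrite('pics/s8c.png',cv2.resize(c['image'][100:240,120:300][...,::-1],(770,600),interpolation=cv2.INTER_CUBIC))
E
```

```text
[0.42050626 0.22658256 0.20942595] [-8.99893805e+01 -6.37494424e-02 -1.69708256e+02] 0.043593774716195244
```

View pics/w8.png

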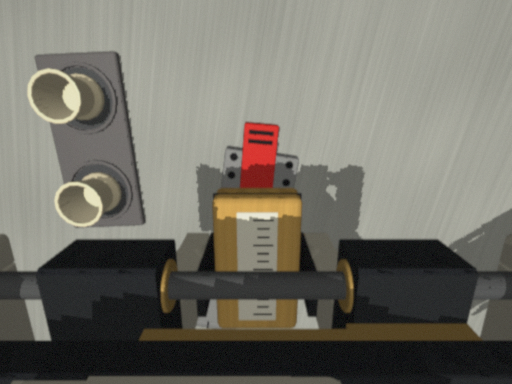

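View pics/s8c.png

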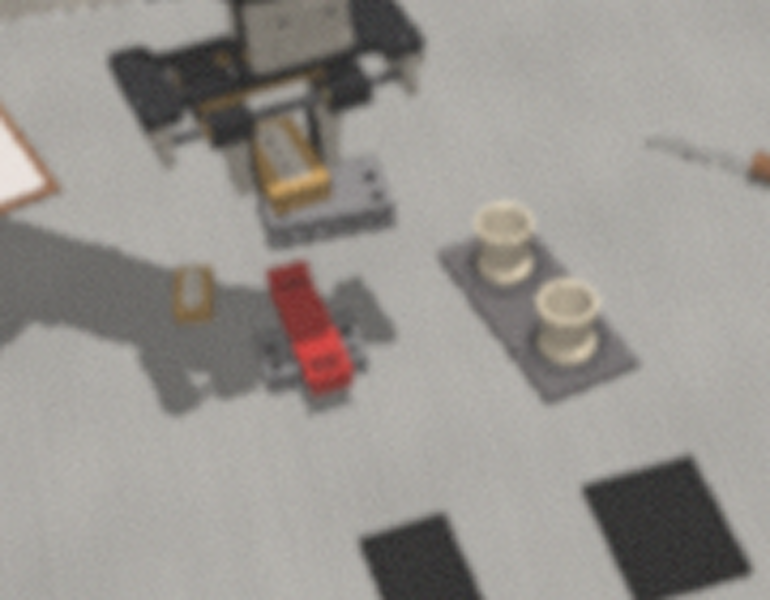

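The case is level in the jaws with the window up, and the slider is undisturbed. Turn and carry to the drawer.

>>> jog_arm(
  steps=[
    [0.6,0,-0.02,0,5],
    [0.6,0,-0.02,0,7],
    [0.6,0,0,0,7],
    [0.6,0,0,0,7],
    [0.6,0,0,0,7],
    [0.6,0,0,0,7],
    [0.6,0,0,0,7],
    [0.6,0,0,0,7],
    [0.6,0,0,0,7],
    [0.6,0,0,0,7],
    [0.6,0,0,0,7],
    [0.6,0,0,0,7],
  ],
)

```text
time_s: 12.83
tcp_pos: [0.4207, 0.2266, 0.2487]
eef_rot: [-89.9, 0.1, 108.0]
contact_force: [-0.1, -0.6, -2.3]
gripper_width: 0.0441
```

>>> jog_arm(
  steps=[
    [0.6,0,0,0,7],
    [0.6,0,0,0,7],
    [0.6,0,0,0,3],
    [0.6,0,0,0,0],
    [0.6,-0.015,0,-0.004,0],
    [0.6,-0.03,0,-0.008,0],
    [0.6,-0.03,0,-0.008,0],
    [0.6,-0.03,0,-0.008,0],
    [0.6,-0.03,0,-0.008,0],
    [0.6,-0.03,0,-0.008,0],
    [0.6,-0.03,0,-0.008,0],
    [0.6,-0.03,0,-0.008,0],
  ],
)

```text
time_s: 13.83
tcp_pos: [0.4861, 0.0019, 0.2494]
eef_rot: [-89.9, 0.0, 91.5]
contact_force: [0.9, 0.4, -2.0]
gripper_width: 0.0441
```

>>> jog_arm(
  steps=[
    [0.6,-0.03,0,-0.008,0],
    [0.6,-0.03,0,-0.008,0],
    [0.6,-0.03,0,-0.008,0],
    [0.6,-0.03,0,-0.008,0],
    [0.6,-0.03,0,-0.008,0],
    [0.6,-0.03,0,-0.008,0],
    [0.6,-0.03,0,-0.008,0],
    [0.6,-0.03,0,-0.008,0],
    [0.6,-0.03,0,-0.008,0],
    [0.6,-0.015,0,-0.004,0],
    [0.6,0,0,0,0],
    [0.6,0,0,0,0],
  ],
)

```text
time_s: 14.83
tcp_pos: [0.5683, -0.2803, 0.2484]
eef_rot: [-89.9, -0.0, 91.3]
contact_force: [-0.2, 1.1, -0.8]
gripper_width: 0.0439
```

```bash
python3 - <<'E'
from h import *
c=cap('wrist','w9'); print(c['state']['tcp_pos'],c['state']['eef_rot'],c['state']['gripper_width'],c['state']['joints'])
c=cap('top','t9')
E
```

```text
[ 0.56830515 -0.28030033  0.24844322] [-8.98536227e+01 -4.37649645e-02  9.12911163e+01] 0.043873933118695065 [-8.64543567e+00  1.66813509e+01 -4.50412958e+00 -1.91241045e-02
 -6.89662541e+01 -8.00565045e+01]
```

View pics/w9.png

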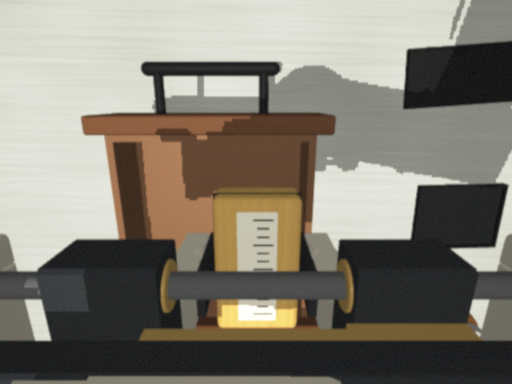

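View pics/t9.png

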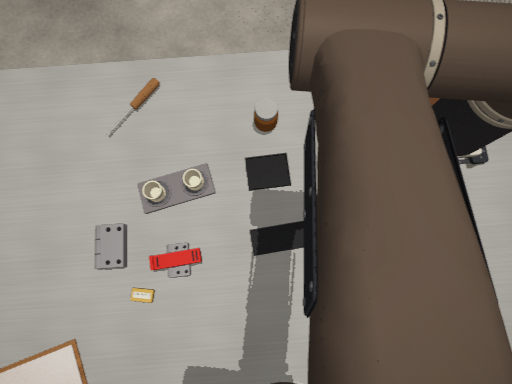

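```bash
python3 - <<'E'
from h import *
np.set_printoptions(precision=4,suppress=True)
c=load('w9')
for n,u,v,z in(('fpL',84,115,.148),('fpR',333,115,.148),('fpLin',85,133,.148),('fpRin',333,133,.148),('wallR floor',311,190,.09),('floor front L',141,138,.09),('R floor front',305,138,.09),('hl',146,68,.12),('hr',278,68,.12)): print(n,onz(c,u,v,z))
E
```

```text
fpL [ 0.5023 -0.4129  0.148 ]
fpR [ 0.498  -0.2259  0.148 ]
fpLin [ 0.5156 -0.414   0.148 ]
fpRin [ 0.5113 -0.2246  0.148 ]
wallR floor [ 0.5734 -0.227   0.09  ]
floor front L [ 0.5255 -0.3928  0.09  ]
R floor front [ 0.522  -0.2366  0.09  ]
hl [ 0.4659 -0.373   0.12  ]
hr [ 0.4635 -0.2668  0.12  ]
```

>>> jog_arm(
  steps=[
    [0.6,-0.019,0,-0.0095,0],
    [0.6,-0.019,0,-0.0095,0],
    [0.6,0,0,0,0],
    [0.6,0,0.02,0,0],
    [0.6,0,0.025,0,0],
    [0.6,0,0.02,0,0],
    [0.6,0,0,0,0],
    [0.6,0,0,0,0],
    [0.6,0,0,0,0],
  ],
)

```text
time_s: 15.68
tcp_pos: [0.5894, -0.3169, 0.1868]
eef_rot: [-90.1, 0.1, 91.4]
contact_force: [0.6, -1.2, -1.7]
gripper_width: 0.0443
```

```bash
python3 - <<'E'
from h import *
c=cap('wrist','w10'); print(c['state']['tcp_pos'],c['state']['eef_rot'])
c=cap('side','s10');cv2.imwrite('pics/s10c.png',cv2.resize(c['image'][200:360,230:430][...,::-1],(750,600),interpolation=cv2.INTER_CUBIC))
E
```

```text
[ 0.5894158  -0.31689064  0.18675074] [-9.00879190e+01  5.85703653e-02  9.13964365e+01]
```

View pics/w10.png

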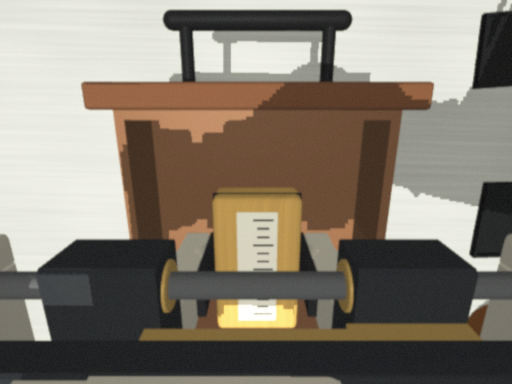

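View pics/s10c.png

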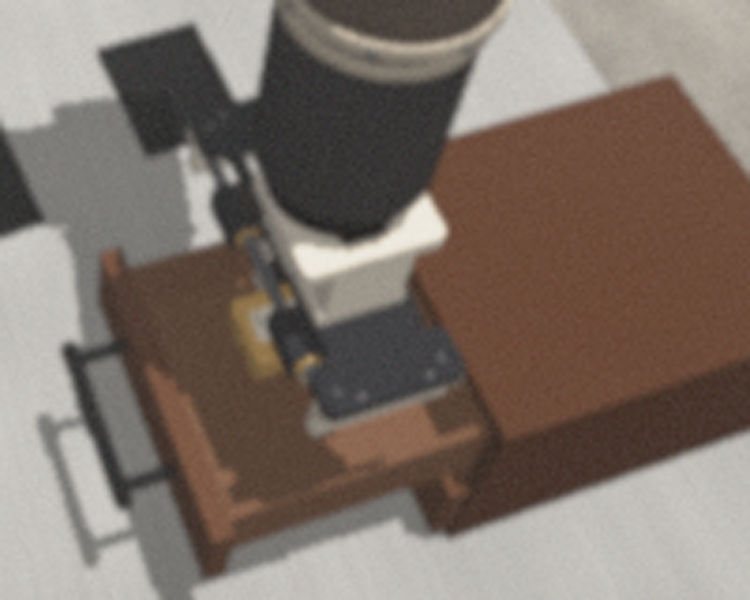

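>>> jog_arm(
  steps=[
    [0.6,0,0,0.01,0],
    [0.6,0,0.02,0,0],
    [0.6,0,0.02,0,0],
    [0.6,0,0.015,0,0],
    [0.6,0,0.007,0,0],
    [0.6,0,0.004,0,0],
    [0.6,0,0.002,0,0],
    [0.6,0,0,0,0],
    [0.6,0,0,0,0],
  ],
)

```text
time_s: 16.53
tcp_pos: [0.5792, -0.3177, 0.1181]
eef_rot: [-90.1, 0.0, 91.3]
contact_force: [-0.2, -0.5, -1.3]
gripper_width: 0.0442
```

>>> jog_arm(
  steps=[
    [0.6,0,0.0015,0,0],
    [0.6,0,0.0015,0,0],
    [0.6,0,0,0,0],
    [0.6,0,0,0,0],
  ],
)

```text
time_s: 16.87
tcp_pos: [0.5787, -0.3175, 0.1141]
eef_rot: [-90.0, -0.0, 91.3]
contact_force: [-0.0, -0.1, -0.9]
gripper_width: 0.0437
```

>>> jog_arm(
  steps=[
    [0.6,0,0.001,0,0],
    [0.6,0,0,0,0],
    [0.6,0,0,0,0],
  ],
)

```text
time_s: 17.12
tcp_pos: [0.5788, -0.3175, 0.1132]
eef_rot: [-90.0, 0.0, 91.3]
contact_force: [-0.4, 0.6, -1.2]
gripper_width: 0.0438
```

>>> jog_arm(
  steps=[
    [0.6,0,0.001,0,0],
    [0.6,0,0,0,0],
    [0.6,0,0,0,0],
  ],
)

```text
time_s: 17.37
tcp_pos: [0.5793, -0.3175, 0.1131]
eef_rot: [-90.1, 0.0, 91.3]
contact_force: [-0.4, 2.3, 4.8]
gripper_width: 0.0435
```

Contact on the floor reads about 5 N. Opening slowly, partly, to let go.

>>> jog_arm(
  steps=[
    [0.48,0,0,0,0],
    [0.45,0,0,0,0],
    [0.4,0,0,0,0],
    [0.3,0,0,0,0],
    [0.2,0,0,0,0],
    [0.2,0,0,0,0],
    [0.2,0,-0.005,0,0],
    [0.2,0,-0.01,0,0],
    [0.2,0,-0.02,0,0],
    [0.2,0,-0.03,0,0],
    [0.2,0,-0.03,0,0],
    [0.2,0,-0.03,0,0],
  ],
)

```text
time_s: 18.37
tcp_pos: [0.5785, -0.3176, 0.2395]
eef_rot: [-90.0, 0.0, 91.3]
contact_force: [0.8, -0.2, 0.5]
gripper_width: 0.07
```

```bash
python3 - <<'E'
from h import *
c=cap('wrist','w11'); print(c['state']['tcp_pos'],c['state']['eef_rot'],c['state']['gripper_width'])
E
```

```text
[ 0.57850808 -0.31756623  0.23951219] [-9.00243739e+01  2.47906897e-02  9.13210506e+01] 0.06998031176637526
```

View pics/w11.png

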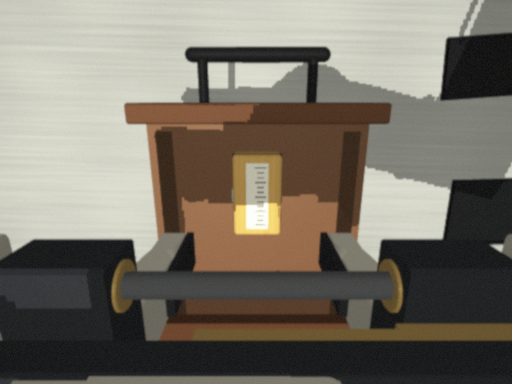

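The case lies flat in the drawer, window up, at pixel (257,193). Returning to the stack.

>>> jog_arm(
  steps=[
    [0,0.015,0,0.004,0],
    [0,0.032,0,0.0085,0],
    [0,0.032,0,0.0085,0],
    [0,0.032,0,0.0085,0],
    [0,0.032,0,0.0085,0],
    [0,0.032,0,0.0085,0],
    [0,0.032,0,0.0085,0],
    [0,0.032,0,0.0085,0],
    [0,0.032,0,0.0085,0],
    [0,0.032,0,0.0085,0],
    [0,0.032,0,0.0085,0],
    [0,0.032,0,0.0085,0],
  ],
)

```text
time_s: 19.42
tcp_pos: [0.4722, 0.0486, 0.2382]
eef_rot: [-90.1, -0.0, 91.3]
contact_force: [0.9, 0.8, 0.3]
gripper_width: 0.0873
```

>>> jog_arm(
  steps=[
    [0,0.032,0,0.0085,0],
    [0,0.032,0,0.0085,0],
    [0,0.032,0,0.0085,0],
    [0,0.032,0,0.0085,0],
    [0,0.032,0,0.0085,-5],
    [0,0.018,0,0.003,-5],
    [0,0,0,0,-7],
    [0,0,0,0,-7],
    [0,0,0,0,-7],
    [0,0,0,0,-7],
    [0,0,0,0,-7],
    [0,0,0,0,-7],
  ],
)

```text
time_s: 20.42
tcp_pos: [0.4217, 0.2238, 0.238]
eef_rot: [-90.1, 0.0, 143.7]
contact_force: [-0.4, -0.4, 1.2]
gripper_width: 0.0877
```

>>> jog_arm(
  steps=[
    [0,0,0,0,-7],
    [0,0,0,0,-7],
    [0,0,0,0,-7],
    [0,0,0,0,-7],
    [0,0,0,0,-7],
    [0,0,0,0,-7],
    [0,0,0,0,0],
    [0,0,0,0,0],
  ],
)

```text
time_s: 21.08
tcp_pos: [0.4217, 0.2238, 0.2377]
eef_rot: [-90.0, 0.0, -174.9]
contact_force: [0.2, -0.1, -0.4]
gripper_width: 0.0875
```

```bash
python3 - <<'E'
from h import *
c=cap('wrist','w12'); print(c['state']['tcp_pos'],c['state']['eef_rot'],c['state']['gripper_width'])
for n,c in(('w12',c),('t9',load('t9'))):
  im=c['image']; hsv=cv2.cvtColor(im,cv2.COLOR_RGB2HSV).astype(int)
  m=(hsv[...,1]>170)&((hsv[...,0]<6)|(hsv[...,0]>174))&(im[...,0]>70)
  m=cv2.morphologyEx(m.astype(np.uint8),cv2.MORPH_CLOSE,np.ones((7,7)))
  for k in blobs(m,100): print(n,k[:,0].mean(0),rect(c,k,.042))
E
```

```text
[0.42174971 0.22375722 0.23773389] [-9.00384486e+01  4.40280360e-02 -1.74907152e+02] 0.08746033752448508
w12 [257.6754717  176.90566038] [420.5 228.1 120.8  32.3 -84.4]
t9 [174.79674797 258.72357724] [418.3 227.8 121.2  33.2 -84.5]
```

View pics/w12.png

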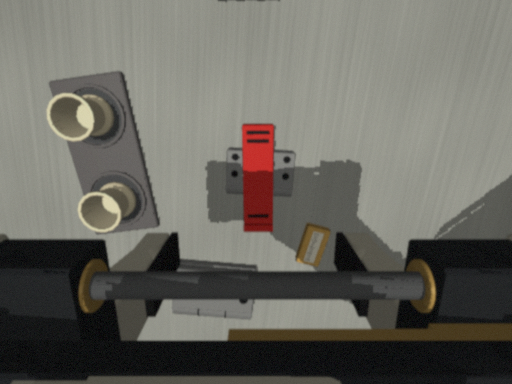

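The slider lies at (0.4195, 0.228), 121x33 mm, yaw -84.5°. I'm taking it at mid-length.

>>> jog_arm(
  steps=[
    [0,0.002,0,-0.004,-0.5],
    [0,0,0.03,0,0],
    [0,0,0.03,0,0],
    [0,0,0.03,0,0],
    [0,0,0.03,0,0],
    [0,0,0.03,0,0],
    [0,0,0.02,0,0],
    [0,0,0.01,0,0],
    [0,0,0.005,0,0],
    [0,0,0.002,0,0],
    [0,0,0,0,0],
    [0,0,0,0,0],
  ],
)

```text
time_s: 22.13
tcp_pos: [0.4197, 0.2281, 0.0509]
eef_rot: [-90.1, 0.1, -174.2]
contact_force: [0.1, -0.1, 1.0]
gripper_width: 0.0875
```

```bash
python3 - <<'E'
from h import *
c=cap('wrist','w13'); print(c['state']['tcp_pos'],c['state']['eef_rot'],c['state']['gripper_width'])
E
```

```text
[0.41974195 0.22810367 0.05085435] [-9.00521078e+01  6.19225569e-02 -1.74202399e+02] 0.08750209504384797
```

View pics/w13.png

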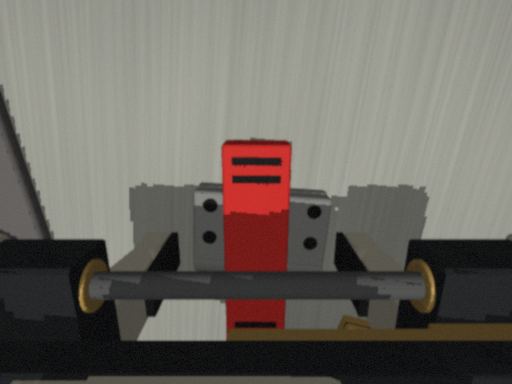

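>>> jog_arm(
  steps=[
    [0,0,0.002,0,0],
    [0.8,0,0,0,0],
    [0.8,0,0,0,0],
    [0.8,0,0,0,0],
    [0.8,0,0,0,0],
    [0.8,0,0,0,0],
    [0.8,0,0,0,0],
    [0.8,0,0,0,0],
    [0.8,0,0,0,0],
    [0.8,0,0,0,0],
    [0.8,0,0,0,0],
    [0.8,0,0,0,0],
  ],
)

```text
time_s: 23.18
tcp_pos: [0.4193, 0.2276, 0.0481]
eef_rot: [-90.0, 0.0, -174.2]
contact_force: [0.1, 0.2, -0.5]
gripper_width: 0.0339
```

>>> jog_arm(
  steps=[
    [0.8,0,0,0,0],
    [0.8,0,0,0,0],
    [0.8,0,-0.005,0,0],
    [0.8,0,-0.01,0,0],
    [0.8,0,-0.02,0,0],
    [0.8,0,-0.03,0,0],
    [0.8,0,-0.03,0,0],
    [0.8,0,-0.03,0,0],
    [0.8,0,-0.02,0,0],
    [0.8,0,0,0,0],
    [0.8,0,0,0,0],
  ],
)

```text
time_s: 24.1
tcp_pos: [0.4195, 0.2278, 0.1943]
eef_rot: [-90.1, 0.1, -174.2]
contact_force: [-0.1, 0.8, -2.2]
gripper_width: 0.0342
```

```bash
python3 - <<'E'
from h import *
c=cap('wrist','w14'); print(c['state']['tcp_pos'],c['state']['eef_rot'],c['state']['gripper_width'])
c=cap('side','s14');cv2.imwrite('pics/s14c.png',cv2.resize(c['image'][80:220,120:300][...,::-1],(770,600),interpolation=cv2.INTER_CUBIC))
E
```

```text
[0.4194729  0.22784782 0.19433862] [-9.01289326e+01  1.04124333e-01 -1.74198103e+02] 0.034198039218289365
```

View pics/w14.png

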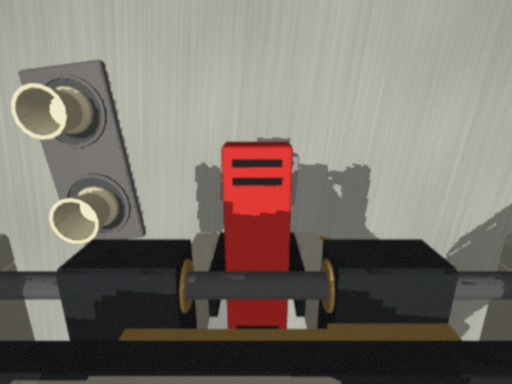

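View pics/s14c.png

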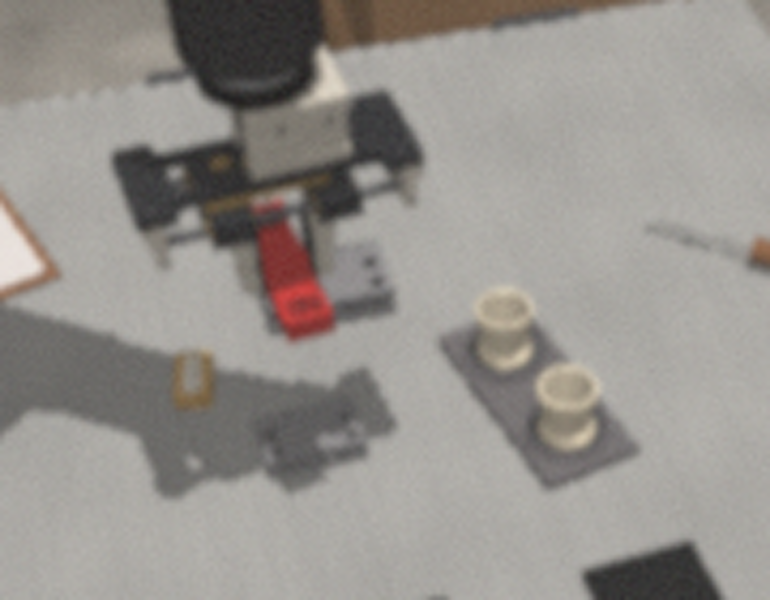

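The slider is held level. The tray is at (0.4524, -0.0328) and already parallel, so carry over.

>>> jog_arm(
  steps=[
    [0.8,0,0,0.015,0],
    [0.8,-0.001,0,0.03,0],
    [0.8,-0.001,0,0.03,0],
    [0.8,-0.001,0,0.03,0],
    [0.8,-0.001,0,0.03,0],
    [0.8,-0.001,0,0.03,0],
    [0.8,-0.001,0,0.03,0],
    [0.8,0,0,0.03,0],
    [0.8,0,0,0.025,0],
    [0.8,0,0,0.012,0],
    [0.8,0,0,0,0],
    [0.8,0,0,0,0],
  ],
)

```text
time_s: 25.2
tcp_pos: [0.4509, -0.0337, 0.1919]
eef_rot: [-90.0, -0.1, -174.3]
contact_force: [-0.2, 0.7, -0.4]
gripper_width: 0.0337
```

```bash
python3 - <<'E'
from h import *
np.set_printoptions(precision=4,suppress=True)
c=cap('wrist','w15'); print(c['state']['tcp_pos'],c['state']['eef_rot'],c['state']['gripper_width'])
E
```

```text
[ 0.4509 -0.0337  0.1919] [ -89.9737   -0.1393 -174.3144] 0.03368157984285722
```

View pics/w15.png

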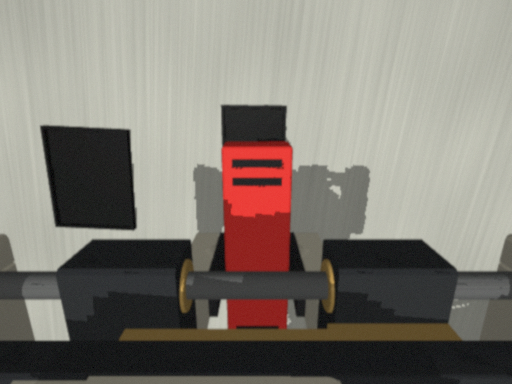

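```bash
python3 - <<'E'
from h import *
np.set_printoptions(precision=4,suppress=True)
c=load('w15')
a,b=onz(c,221.5,105.5,.008),onz(c,286,105.5,.008); m=(a+b)/2; d=b-a; L=np.linalg.norm(d); d/=L
n=np.array([-d[1],d[0],0]); 
print(a,b,L,'yaw jaw',np.degrees(np.arctan2(d[1],d[0])),'centres',m+n*.076,m-n*.076)
W=[onz(c,u,v,.008) for u,v in((42.5,126),(131,130.5),(135,229.5),(54,227))]
print(W,sum(W)/4)
E
```

```text
[ 0.4932 -0.1059  0.008 ] [ 0.4287 -0.1123  0.008 ] 0.06475423265293323 yaw jaw -174.30425142887032 centres [ 0.4685 -0.1847  0.008 ] [ 0.4534 -0.0335  0.008 ]
[array([ 0.6738, -0.0676,  0.008 ]), array([ 0.584, -0.072,  0.008]), array([0.5816, 0.0383, 0.008 ]), array([0.6723, 0.0442, 0.008 ])] [ 0.6279 -0.0143  0.008 ]
```

>>> jog_arm(
  steps=[
    [0.8,-0.002,0,0,0],
    [0.8,0,0.025,0,0],
    [0.8,0,0.03,0,0],
    [0.8,0,0.03,0,0],
    [0.8,0,0.03,0,0],
    [0.8,0,0.02,0,0],
    [0.8,0,0.012,0,0],
    [0.8,0,0.006,0,0],
    [0.8,0,0.003,0,0],
    [0.8,0,0,0,0],
    [0.8,0,0,0,0],
  ],
)

```text
time_s: 26.17
tcp_pos: [0.4544, -0.0319, 0.0377]
eef_rot: [-90.0, 0.1, -174.1]
contact_force: [0.1, 0.8, -1.6]
gripper_width: 0.0335
```

```bash
python3 - <<'E'
from h import *
c=cap('wrist','w16')
E
```

```text
(no output)
```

View pics/w16.png

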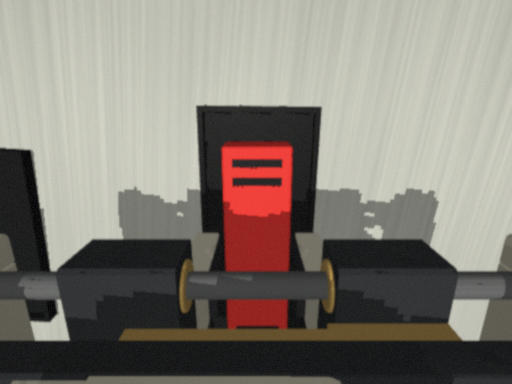

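The slider is centred across the tray and parallel to it. Lowering to contact.

>>> jog_arm(
  steps=[
    [0.8,0,0.003,0,0],
    [0.8,0,0.0025,0,0],
    [0.8,0,0.0015,0,0],
    [0.8,0,0,0,0],
    [0.8,0,0,0,0],
  ],
)

```text
time_s: 26.63
tcp_pos: [0.4537, -0.0324, 0.03]
eef_rot: [-90.0, -0.0, -174.2]
contact_force: [0.2, 1.1, -0.8]
gripper_width: 0.0336
```

>>> jog_arm(
  steps=[
    [0.8,0,0.001,0,0],
    [0.8,0,0,0,0],
    [0.8,0,0,0,0],
  ],
)

```text
time_s: 26.88
tcp_pos: [0.4538, -0.0323, 0.0291]
eef_rot: [-90.0, 0.0, -174.2]
contact_force: [-0.2, 0.1, -0.1]
gripper_width: 0.0337
```

>>> jog_arm(
  steps=[
    [0.8,0,0.0007,0,0],
    [0.8,0,0,0,0],
    [0.8,0,0,0,0],
  ],
)

```text
time_s: 27.13
tcp_pos: [0.4538, -0.0323, 0.029]
eef_rot: [-90.0, 0.0, -174.2]
contact_force: [-2.5, 0.9, 10.5]
gripper_width: 0.034
```

>>> jog_arm(
  steps=[
    [0.59,0,0,0,0],
    [0.55,0,0,0,0],
    [0.5,0,0,0,0],
    [0.4,0,0,0,0],
    [0.4,0,0,0,0],
    [0.4,0,-0.005,0,0],
    [0.4,0,-0.01,0,0],
    [0.2,0,-0.025,0,0],
    [0,0,-0.035,0,0],
    [0,0,-0.035,0,0],
    [0,0,-0.035,0,0],
    [0,0,-0.035,0,0],
  ],
)

```text
time_s: 28.13
tcp_pos: [0.4533, -0.0325, 0.2106]
eef_rot: [-90.0, 0.0, -174.2]
contact_force: [1.2, -0.0, -0.7]
gripper_width: 0.0804
```

>>> jog_arm(
  steps=[
    [0,0,-0.02,-0.015,0],
    [0,0,0,-0.035,0],
    [0,0,0,0,0],
    [0,0,0,0,0],
  ],
)

```text
time_s: 28.47
tcp_pos: [0.4486, 0.0186, 0.2291]
eef_rot: [-90.0, 0.1, -174.0]
contact_force: [0.5, -0.3, -0.5]
gripper_width: 0.0878
```

```bash
python3 - <<'E'
from h import *
c=cap('wrist','w17'); print(c['state']['tcp_pos'],c['state']['eef_rot'],c['state']['gripper_width'])
im=c['image']; hsv=cv2.cvtColor(im,cv2.COLOR_RGB2HSV).astype(int)
m=(hsv[...,1]>170)&((hsv[...,0]<6)|(hsv[...,0]>174))&(im[...,0]>70)
m=cv2.morphologyEx(m.astype(np.uint8),cv2.MORPH_CLOSE,np.ones((7,7)))
for k in blobs(m,100): print(k[:,0].mean(0),rect(c,k,.023))
E
```

```text
[0.44856345 0.01858718 0.22909897] [-9.00397238e+01  7.05653227e-02 -1.74038249e+02] 0.08778164481815429
[256.98943662 125.6056338 ] [453.8 -31.8 122.3  35.2 -84. ]
```

View pics/w17.png

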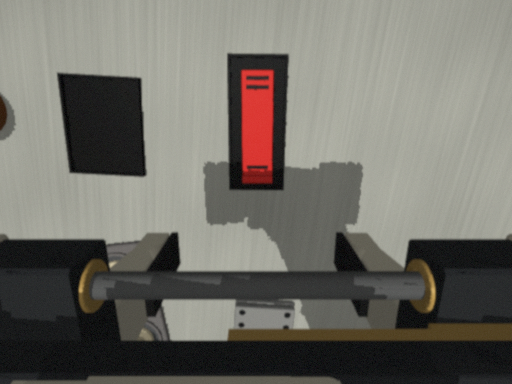

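The slider lies flat inside the long tray (122x35 mm blob at (0.4538, -0.0318)). Now back over the hinge, turning 90°.

>>> jog_arm(
  steps=[
    [0,0.001,0,-0.018,0],
    [0,0.001,0,-0.032,0],
    [0,0.001,0,-0.032,0],
    [0,0.001,0,-0.032,0],
    [0,0.001,0,-0.032,0],
    [0,0.001,0,-0.032,0],
    [0,0.001,0,-0.03,0],
    [0,0,0,0,0],
    [0,0,0,0,0],
  ],
)

```text
time_s: 29.27
tcp_pos: [0.4205, 0.2239, 0.2276]
eef_rot: [-89.9, -0.1, -174.1]
contact_force: [-0.4, -0.6, -0.3]
gripper_width: 0.0876
```

```bash
python3 - <<'E'
from h import *
c=cap('wrist','w18'); print(c['state']['tcp_pos'],c['state']['eef_rot'],c['state']['gripper_width'])
cv2.imwrite('pics/w18c.png',cv2.resize(c['image'][110:240,190:320][...,::-1],(600,600),interpolation=cv2.INTER_CUBIC))
c=cap('top','t18'); cv2.imwrite('pics/t18c.png',cv2.resize(c['image'][160:310,80:230][...,::-1],(600,600),interpolation=cv2.INTER_CUBIC))
E
```

```text
[0.42054595 0.22391251 0.2275754 ] [-8.99179092e+01 -8.21012446e-02 -1.74108491e+02] 0.08759111634499694
```

View pics/w18c.png

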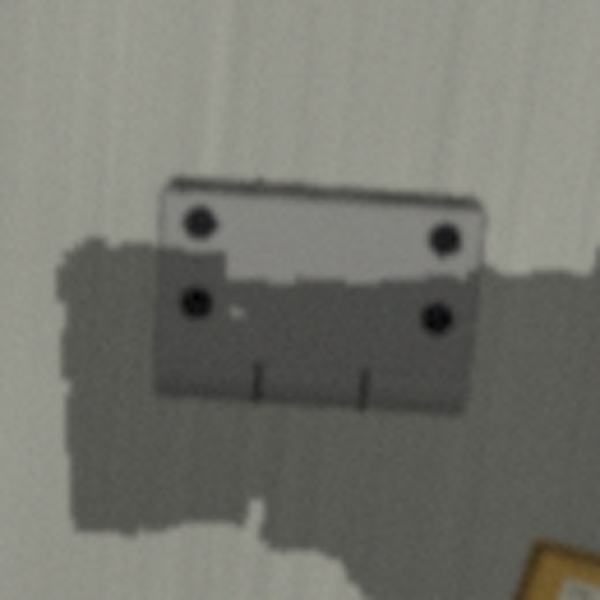

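View pics/t18c.png

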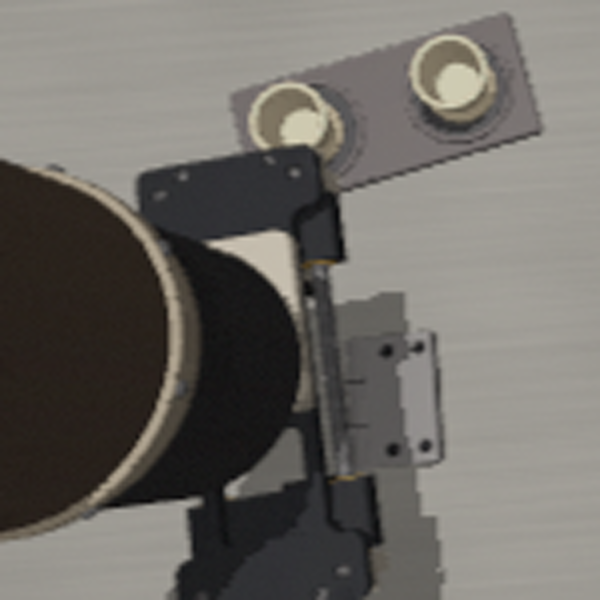

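```bash
python3 - <<'E'
from h import *
np.set_printoptions(precision=4,suppress=True)
c=load('w18'); k=130/600
P=[onz(c,190+x*k-.4,110+y*k-.4,.022) for x,y in((165,193),(484,210),(465,408),(153,391))]
print(np.array(P)); m=sum(P)/4; print('c',m)
for a,b in((0,1),(3,2),(0,3),(1,2)):
    d=P[b]-P[a]; print(np.linalg.norm(d),np.degrees(np.arctan2(d[1],d[0])))
H=[onz(c,190+x*k-.4,110+y*k-.4,.022) for x,y in((200,222),(445,240),(196,302),(436,319))]
for a,b in((0,1),(2,3)):
    d=H[b]-H[a]; print('hole',np.linalg.norm(d),np.degrees(np.arctan2(d[1],d[0])),(H[a]+H[b])/2)
E
```

```text
[[0.4578 0.201  0.022 ]
 [0.3804 0.1972 0.022 ]
 [0.3782 0.2477 0.022 ]
 [0.4572 0.2513 0.022 ]]
c [0.4184 0.2243 0.022 ]
0.07753248206129686 -177.16558550351868
0.07904500285871682 -177.37259724997273
0.05030678598684859 90.7624260664512
0.05056041783796858 92.48669246652388
hole 0.05999073270430058 -178.34776997400238 [0.4188 0.2064 0.022 ]
hole 0.05973476864369155 -178.2667019236161 [0.4183 0.2264 0.022 ]
```

>>> jog_arm(
  steps=[
    [0,0,0,0,7],
    [0,0,0,0,7],
    [0,0,0,0,7],
    [0,0,0,0,7],
    [0,0,0,0,7],
    [0,0,0,0,7],
    [0,0,0,0,7],
    [0,0,0,0,7],
    [0,0,0,0,7],
    [0,0,0,0,7],
    [0,0,0,0,7],
    [0,0,0,0,7],
  ],
  squeeze=30,
)

```text
time_s: 30.37
tcp_pos: [0.4209, 0.222, 0.2283]
eef_rot: [-90.0, 0.0, 101.3]
contact_force: [0.2, 1.0, 0.1]
gripper_width: 0.0879
```

>>> jog_arm(
  steps=[
    [0,0,0,0,7],
    [0,0,0,0,2.7],
    [0,0.003,0,0.002,0],
    [0,0,0.03,0,0],
    [0,0,0.03,0,0],
    [0,0,0.03,0,0],
    [0,0,0.03,0,0],
    [0,0,0.02,0,0],
    [0,0,0,0,0],
    [0,0,0,0,0],
  ],
)

```text
time_s: 31.2
tcp_pos: [0.4184, 0.2255, 0.088]
eef_rot: [-89.9, 0.1, 92.2]
contact_force: [0.4, -0.3, 0.9]
gripper_width: 0.0876
```

```bash
python3 - <<'E'
from h import *
c=cap('wrist','w19'); print(c['state']['tcp_pos'],c['state']['eef_rot'],c['state']['gripper_width'])
E
```

```text
[0.41843494 0.22548199 0.08799954] [-89.91097841   0.12642477  92.15292827] 0.08762191037861386
```

View pics/w19.png

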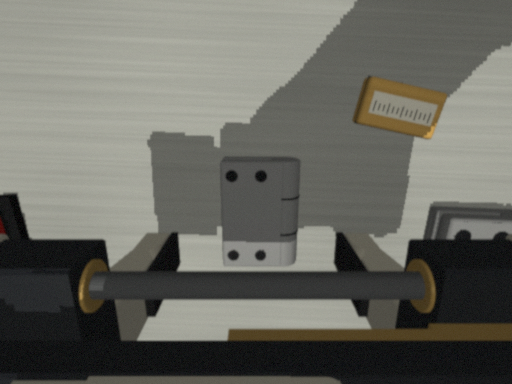

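>>> jog_arm(
  steps=[
    [0,0.002,0,0,0],
    [0,0,0.02,0,0],
    [0,0,0.02,0,0],
    [0,0,0.01,0,0],
    [0,0,0.006,0,0],
    [0,0,0.002,0,0],
    [0,0,0,0,0],
    [0,0,0,0,0],
  ],
)

```text
time_s: 31.92
tcp_pos: [0.4191, 0.2292, 0.0314]
eef_rot: [-90.1, -0.1, 92.1]
contact_force: [-0.8, 0.4, -0.4]
gripper_width: 0.0878
```

```bash
python3 - <<'E'
from h import *
c=cap('wrist','w20'); print(c['state']['tcp_pos'],c['state']['eef_rot'],c['state']['gripper_width'])
E
```

```text
[0.41906145 0.229204   0.03136033] [-9.00687799e+01 -6.95040209e-02  9.21338087e+01] 0.0878377328473465
```

View pics/w20.png

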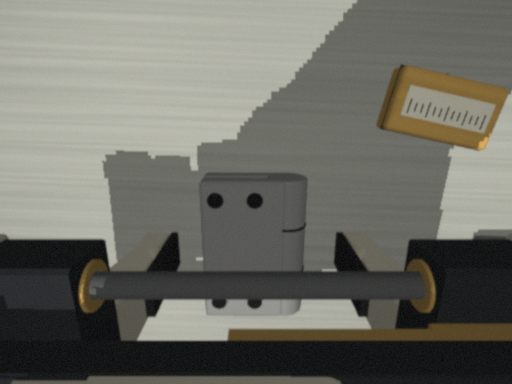

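>>> jog_arm(
  steps=[
    [0,-0.001,0.003,0,0],
    [0,0,0.001,0,0],
    [0,0,0,0,0],
    [0.6,0,0,0,0],
    [0.6,0,0,0,0],
    [0.6,0,0,0,0],
    [0.6,0,0,0,0],
    [0.6,0,0,0,0],
    [0.6,0,0,0,0],
    [0.6,0,0,0,0],
    [0.6,0,0,0,0],
  ],
)

```text
time_s: 32.88
tcp_pos: [0.4186, 0.2276, 0.0264]
eef_rot: [-90.0, 0.0, 92.1]
contact_force: [-0.0, -0.1, 0.6]
gripper_width: 0.0555
```

>>> jog_arm(
  steps=[
    [0.6,0,0,0,0],
    [0.6,0,0,0,0],
    [0.6,0,0,0,0],
  ],
)

```text
time_s: 33.13
tcp_pos: [0.4186, 0.2276, 0.0264]
eef_rot: [-90.0, -0.0, 92.1]
contact_force: [0.1, -0.7, 0.5]
gripper_width: 0.0553
```

>>> jog_arm(
  steps=[
    [0.6,0,-0.005,0,0],
    [0.6,0,-0.01,0,0],
    [0.6,0,-0.02,0,0],
    [0.6,0,-0.03,0,0],
    [0.6,0,-0.03,0,0],
    [0.6,0,-0.03,0,0],
    [0.6,0,-0.03,0,0],
    [0.6,0,0,0,0],
    [0.6,0,0,0,0],
  ],
)

```text
time_s: 33.88
tcp_pos: [0.4188, 0.2281, 0.183]
eef_rot: [-90.1, -0.2, 92.1]
contact_force: [-1.1, -0.7, -3.0]
gripper_width: 0.0555
```

```bash
python3 - <<'E'
from h import *
c=cap('wrist','w21'); print(c['state']['tcp_pos'],c['state']['eef_rot'],c['state']['gripper_width'])
c=cap('side','s21');cv2.imwrite('pics/s21c.png',cv2.resize(c['image'][80:220,120:300][...,::-1],(770,600),interpolation=cv2.INTER_CUBIC))
E
```

```text
[0.418844   0.22810914 0.18298507] [-90.12578822  -0.17307974  92.10424746] 0.0554606182480578
```

View pics/w21.png

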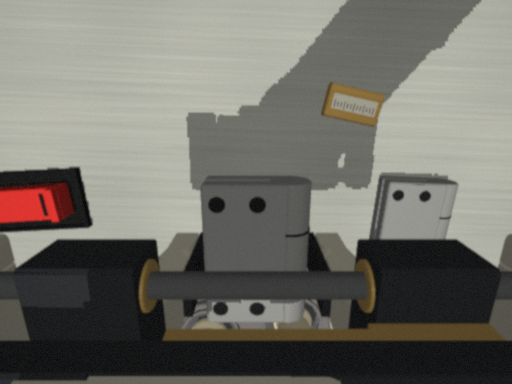

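View pics/s21c.png

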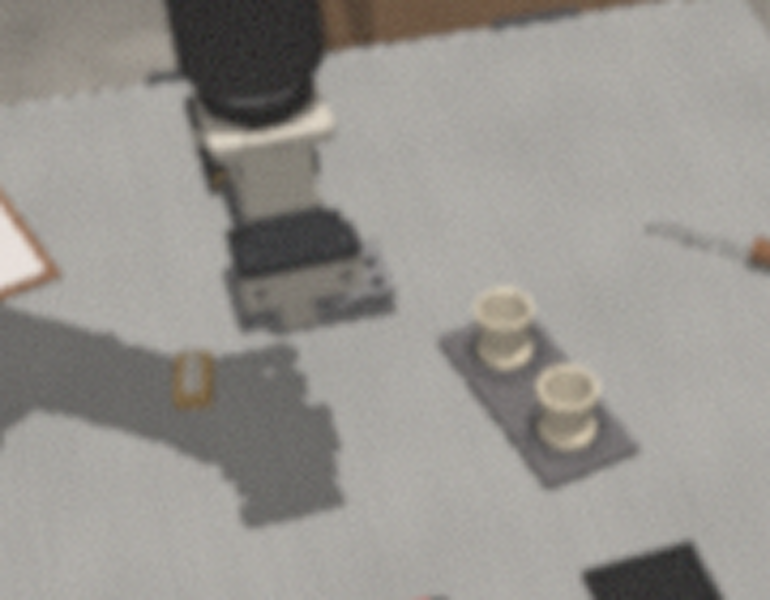

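The hinge is held level. Turn to the tray heading and carry.

>>> jog_arm(
  steps=[
    [0.6,0,0,0,-5],
    [0.6,0,0,0,-7],
    [0.6,0,0,0,-7],
    [0.6,0,0,0,-7],
    [0.6,0,0,0,-7],
    [0.6,0,0,0,-7],
    [0.6,0,0,0,-7],
    [0.6,0,0,0,-7],
    [0.6,0,0,0,-7],
    [0.6,0,0,0,-7],
    [0.6,0,0,0,-7],
    [0.6,0,0,0,-7],
  ],
)

```text
time_s: 34.98
tcp_pos: [0.4177, 0.2267, 0.1794]
eef_rot: [-89.8, -0.1, 174.4]
contact_force: [0.7, -0.3, -3.8]
gripper_width: 0.0555
```

>>> jog_arm(
  steps=[
    [0.6,0,0,0,-6],
    [0.6,0,0,0,-3],
    [0.6,0,0,0,0],
    [0.6,-0.01,0,0.013,0],
    [0.6,-0.02,0,0.025,0],
    [0.6,-0.02,0,0.025,0],
    [0.6,-0.02,0,0.025,0],
    [0.6,-0.02,0,0.025,0],
    [0.6,-0.02,0,0.025,0],
    [0.6,-0.02,0,0.025,0],
    [0.6,-0.01,0,0.013,0],
    [0.6,0,0,0,0],
  ],
)

```text
time_s: 35.98
tcp_pos: [0.5689, 0.0567, 0.1793]
eef_rot: [-89.9, -0.2, -177.2]
contact_force: [0.8, 0.1, -2.1]
gripper_width: 0.0557
```

```bash
python3 - <<'E'
from h import *
c=cap('wrist','w22'); print(c['state']['tcp_pos'],c['state']['eef_rot'],c['state']['gripper_width'])
E
```

```text
[0.56894005 0.05668241 0.17930062] [-8.99062141e+01 -1.71573105e-01 -1.77195558e+02] 0.055740134628023776
```

View pics/w22.png

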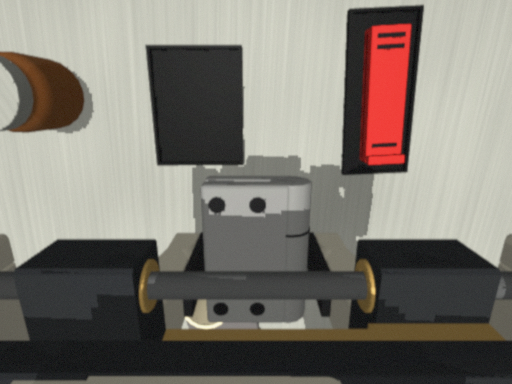

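```bash
python3 - <<'E'
from h import *
np.set_printoptions(precision=4,suppress=True)
c=load('w22')
W=[onz(c,u,v,.008) for u,v in((147,45.5),(241.5,45.5),(243,164.5),(158,165.5))]
print(np.array(W),sum(W)/4)
for a,b in((0,1),(3,2),(0,3),(1,2)):
    d=W[b]-W[a]; print(np.linalg.norm(d),np.degrees(np.arctan2(d[1],d[0])))
print('jar base near edge',onz(c,84,100,.005), onz(c,80,80,.02))
E
```

```text
[[ 0.675  -0.0674  0.008 ]
 [ 0.5887 -0.0717  0.008 ]
 [ 0.5833  0.0387  0.008 ]
 [ 0.6699  0.044   0.008 ]] [ 0.6292 -0.0141  0.008 ]
0.08641537793696656 -177.1642455591291
0.08668219280746373 -176.52530195835337
0.11148577193541029 92.65765932448392
0.11051863499405942 92.79163076311367
jar base near edge [ 0.7395 -0.0165  0.005 ] [ 0.7332 -0.0341  0.02  ]
```

>>> jog_arm(
  steps=[
    [0.6,-0.013,0,0.018,0],
    [0.6,-0.019,0,0.026,0],
    [0.6,-0.013,0,0.02,0],
    [0.6,-0.0065,0,0.01,0],
    [0.6,0,0,0,0],
    [0.6,0,0.03,0,0],
    [0.6,0,0.03,0,0],
    [0.6,0,0.02,0,0],
    [0.6,0,0,0,0],
    [0.6,0,0,0,0],
  ],
)

```text
time_s: 36.87
tcp_pos: [0.6221, -0.0111, 0.1004]
eef_rot: [-90.0, -0.2, -176.9]
contact_force: [0.3, 0.2, -0.9]
gripper_width: 0.0554
```

```bash
python3 - <<'E'
from h import *
c=cap('wrist','w23'); print(c['state']['tcp_pos'],c['state']['eef_rot'],c['state']['gripper_width'])
c=cap('side','s23');cv2.imwrite('pics/s23c.png',cv2.resize(c['image'][130:270,200:380][...,::-1],(770,600),interpolation=cv2.INTER_CUBIC))
E
```

```text
[ 0.62209047 -0.01111237  0.10042128] [ -89.95241707   -0.18426254 -176.87064877] 0.05541939848977034
```

View pics/w23.png

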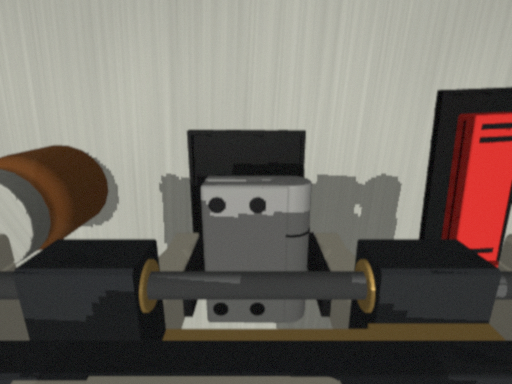

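View pics/s23c.png

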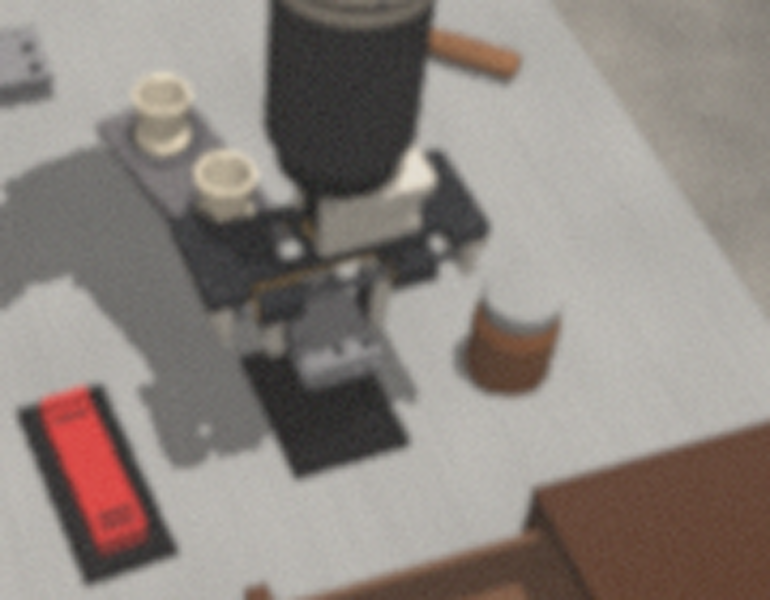

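>>> jog_arm(
  steps=[
    [0.6,0,0,0.003,0],
    [0.6,0,0.02,0,0],
    [0.6,0,0.02,0,0],
    [0.6,0,0.012,0,0],
    [0.6,0,0.006,0,0],
    [0.6,0,0.003,0,0],
    [0.6,0,0.002,0,0],
    [0.6,0,0,0,0],
    [0.6,0,0,0,0],
  ],
)

```text
time_s: 37.72
tcp_pos: [0.6241, -0.0146, 0.0392]
eef_rot: [-90.0, 0.1, -176.9]
contact_force: [0.1, -0.1, -1.9]
gripper_width: 0.0557
```

```bash
python3 - <<'E'
from h import *
c=cap('wrist','w24'); print(c['state']['tcp_pos'],c['state']['eef_rot'],c['state']['gripper_width'])
E
```

```text
[ 0.6241139  -0.01455422  0.03920126] [-9.00039783e+01  7.09734690e-02 -1.76873891e+02] 0.05571625729750897
```

View pics/w24.png

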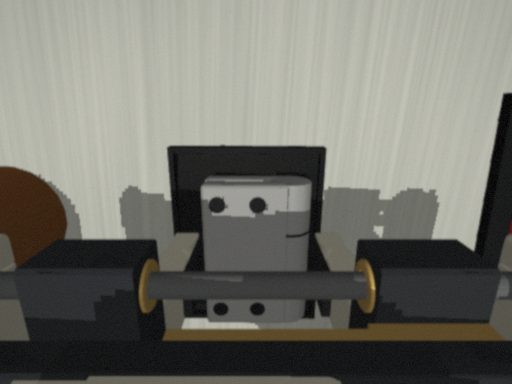

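>>> jog_arm(
  steps=[
    [0.6,0,0.004,0,0],
    [0.6,0,0.003,0,0],
    [0.6,0,0.0015,0,0],
    [0.6,0,0,0,0],
    [0.6,0,0,0,0],
  ],
)

```text
time_s: 38.18
tcp_pos: [0.6234, -0.0147, 0.0297]
eef_rot: [-90.0, -0.0, -176.9]
contact_force: [-0.1, -0.4, -1.8]
gripper_width: 0.0554
```

>>> jog_arm(
  steps=[
    [0.6,0,0.0008,0,0],
    [0.6,0,0,0,0],
    [0.6,0,0,0,0],
  ],
)

```text
time_s: 38.43
tcp_pos: [0.6236, -0.0147, 0.0294]
eef_rot: [-90.0, 0.0, -176.9]
contact_force: [-1.8, 0.6, 2.4]
gripper_width: 0.0556
```

>>> jog_arm(
  steps=[
    [0.34,0,0,0,0],
    [0.3,0,0,0,0],
    [0.25,0,0,0,0],
    [0.2,0,0,0,0],
    [0.2,0,0,0,0],
    [0.2,0,-0.005,0,0],
    [0.2,0,-0.01,0,0],
    [0.2,0,-0.025,0,0],
    [0.2,0,-0.035,0,0],
    [0.2,0,-0.035,0,0],
    [0.2,0,-0.035,0,0],
    [0.2,0,-0.035,0,0],
  ],
)

```text
time_s: 39.43
tcp_pos: [0.6233, -0.0148, 0.2121]
eef_rot: [-90.0, 0.1, -176.9]
contact_force: [1.4, -0.1, -0.7]
gripper_width: 0.0704
```

>>> jog_arm(
  steps=[
    [0.2,0.02,-0.02,-0.02,0],
    [0.2,0.03,0,-0.02,0],
    [0.2,0.03,0,-0.02,0],
    [0,0,0,0,0],
    [0,0,0,0,0],
    [0,0,0,0,0],
  ],
)

```text
time_s: 39.93
tcp_pos: [0.5407, 0.0411, 0.2304]
eef_rot: [-90.0, 0.1, -176.8]
contact_force: [-0.4, -0.4, 0.1]
gripper_width: 0.0842
```

```bash
python3 - <<'E'
from h import *
for n in('wrist','side','top'):
    c=cap(n,n[0]+'25')
print(c['state']['tcp_pos'],c['state']['gripper_width'],c['state']['contact_force'],c['state']['qd'])
E
```

```text
[0.54106031 0.04069441 0.22940453] 0.0869550297795023 [0.77562517 0.68348712 0.66833712] [-0.38429715  0.83956724 -0.10979819 -0.12834009  0.16130022 -0.09472926]
```

View pics/w25.png

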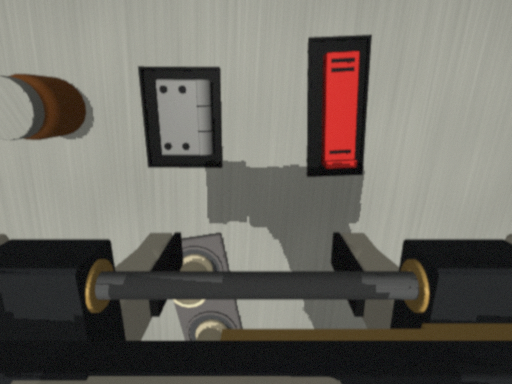

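View pics/s25.png

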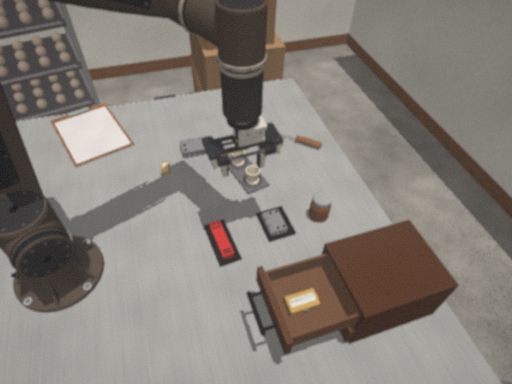

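View pics/t25.png

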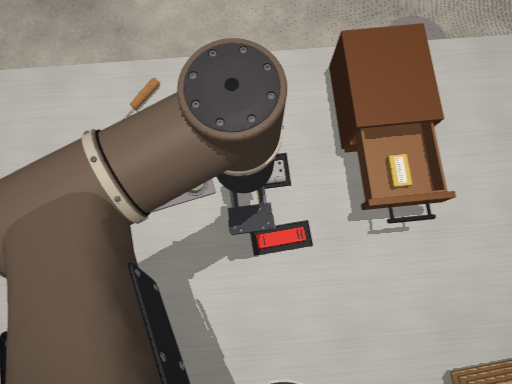

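Everything is placed: hinge in the wide tray at wrist pixel (185,117), slider at (340,108), case at top-view pixel (400,170). Last check before handing in: how far the jar, drawer and spare cone have moved since the start.

```bash
python3 - <<'E'
from h import *
a,b=load('side0')['image'].astype(int),load('s25')['image'].astype(int)
a2,b2=load('top0')['image'].astype(int),load('t25')['image'].astype(int)
print('jar side',abs(a-b)[185:222,305:335].mean(),'jar top',abs(a2-b2)[95:135,248:258].mean(),'handle top',abs(a2-b2)[195:228,380:455].mean())
cv2.imwrite('pics/s25c.png',cv2.resize(b[140:200,200:280].astype(np.uint8)[...,::-1],(800,600),interpolation=cv2.INTER_CUBIC))
t=load('t18')['image'].astype(int); print('spare t18',abs(a2-t)[165:198,180:212].mean())
E
```

```text
jar side 7.292792792792793 jar top 52.651666666666664 handle top 30.40983164983165
spare t18 10.221590909090908
```

View pics/s25c.png

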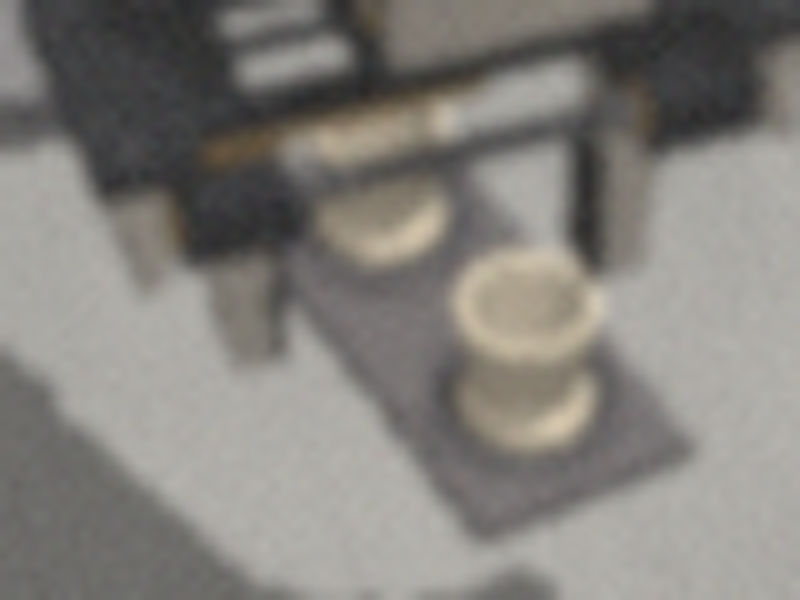

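The jar reading in the top view is blocked by the arm, but the handle figure is high. I'll check that before closing.

```bash
python3 - <<'E'
from h import *
a,b,t4=[load(n)['image'] for n in('top0','t25','t4')]
for n,i in(('t4',t4),('t25',b)):
  d=cv2.phaseCorrelate(cv2.cvtColor(a,cv2.COLOR_RGB2GRAY)[185:230,375:460].astype(np.float32),cv2.cvtColor(i,cv2.COLOR_RGB2GRAY)[185:230,375:460].astype(np.float32)); print(n,d,abs(a.astype(int)-i)[195:228,380:455].mean())
s0,s1=[cv2.cvtColor(load(n)['image'],cv2.COLOR_RGB2GRAY)[180:225,300:340].astype(np.float32) for n in('side0','s25')]
print('jar side',cv2.phaseCorrelate(s0,s1))
cv2.imwrite('pics/cmp.png',cv2.resize(np.hstack([a[140:240,350:460],b[140:240,350:460]])[...,::-1],(792,360)))
E
```

```text
t4 ((-0.02913772256496827, 0.5015273914499758), 1.0045773501455049) 9.442289562289563
t25 ((-0.03358935339279867, 0.30653041130679526), 1.018430755050094) 30.40983164983165
jar side ((-0.23664335107133283, 0.5983412560805945), 1.09070447312461)
```

View pics/cmp.png

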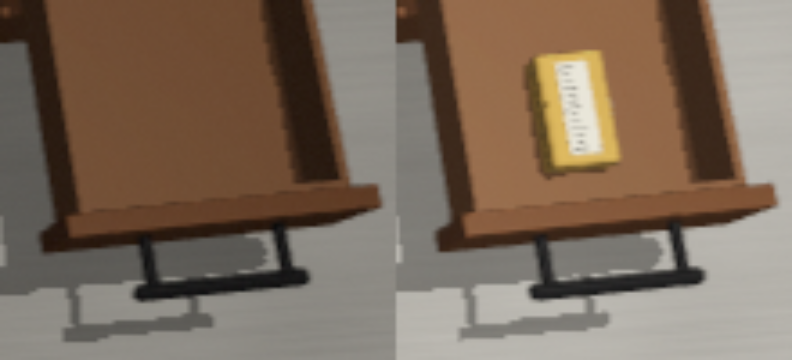

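The drawer and jar have not moved; only the brightness changed. The case lies flat with its window up. Handing in.

```bash
python3 -c "
from plant import r
print(r.close_job(), r.get_state()['time_s'])"
```

```text
the job is handed in; nothing more can be done
the job is handed in; nothing more can be done
```

The stack is apart and the job is handed in at about 40 s. I worked top down, and each piece was set down and released before the next was lifted:
- **Egg cone:** upright on the empty seat.
- **Thermometer case:** window up and flat in the drawer, let go once it touched the floor at about 5 N.
- **Vent slider:** flat in the long tray.
- **Hinge:** flat in the wide tray. I set it about 5 mm to one side on purpose, to keep the gripper clear of the jar.

The last pictures show all four in place, both cones standing, and the arm clear with the gripper open. The drawer and jar showed less than a pixel of shift between the first and last images. The highest contact force in the move reports was about 10.5 N, when the slider touched down.

- **Disagreement:** the handle area differed by 30 grey levels between the first and last images. Phase correlation and a side-by-side view showed this was only a brightness change.
- **Jar:** in the last top view the arm hid it, so I checked it from the side view only.
- **Spare cone:** I compared it with its starting image before the last piece was moved, not after. In the final side view it still stands on its seat.

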